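# Clear the pipetting bench: hang the bin, bin the tip boxes, clip up the pipettes

### The arm

A 6-joint arm with a two-finger parallel gripper is mounted at the origin on the work surface. World frame = base frame: x ahead of the robot, y to its left, z up, the work surface at z = 0. Lengths are in m, angles in rad, forces in N, time in s.
With the tool pointing down it reaches from about 0.35 to 0.975 m from the base axis. Payload 4.9 kg.
Tool frame: the origin (TCP) lies on the centre line of the jaws, within the pads' length; the fingertips stand 14 mm ahead of it and the grasp point (between the pads) lies 5 mm behind it; z points along the fingers, y is the line along which they close (so a half turn about z gives the same grasp; the last joint's range is limited). The gripper opens to 85 mm and grips with 20 to 120 N. Pads are 22 mm wide; open, the fingers measure 114 mm over their backs; the gripper's body (76 mm by 85 mm) begins 54 mm behind the grasp point. The pads swing forward as they close: fully open they stand 13 mm farther back than shut.
Start: joints at [1.11, 0.053, 1.613, -0, 1.476, -0.119], TCP at [0.209, 0.589, 0.245] pointing down, gripper open.
Joint ranges: [-3.01, 3.01], [-1.01, 2.22], [0.06, 2.58], [-1.02, 4.17], [0.09, 2.62], [-3.14, 3.14]. Speed limits (rad/s): [2.57, 2.57, 3.14, 3.14, 3.14, 3.14].

### API

Orientations are given as a unit quaternion [w, x, y, z].
In Python, from plant import * gives the robot as it stands.
- The arm moves only by the tool send_rows, never from a script. Its argument "steps" is a list of rows, each an object with "translation": the shift along the tool's x, y, z in cm, a list of three; "delta_rot": the turn, a rotation vector about the tool's x, y, z in rad, a list of three; "jaw": the finger opening in cm, from 0 to 8.54. In form: [{"translation": [dx, dy, dz], "delta_rot": [rx, ry, rz], "jaw": jaw}, ...]. A call has exactly 8 rows; each row is the pose to reach, as a shift and turn from the pose commanded when the call began, along the tool's axes at that moment; what a row does not reach only later rows make up. A row lasts 1/10 s, in which the tool goes at most 50 mm and 8.59 degrees, less where a joint would pass 70% of its speed; a pose out of reach is approached as far as the arm can. A call with a gripper value outside its range is refused whole. The fingers move at their own pace and stop on an object; the grip force is fixed at half the most. Time passes only in rows, so rows that repeat a pose let the fingers close, or fill a call up. It gives the time, the measured TCP pose, the force, the opening and the grip force at its end, in the units of the state.
- state(): the state, without advancing time (a new reading comes with each control period).
- grab_frame(name): name is "scene" or "top" or "wrist"; returns a dict with "pixels" (480x640x3 uint8, blue, green, red), "range_z" (480x640 float32, m along the optical axis (not along the pixel's ray), 0 where there is no reading), "fx", "fy", "cx", "cy" (pixels), "rvec" (rotation vector, rad) and "tvec" (3), from world to camera coordinates, as OpenCV has them. Camera axes: x right, y down, z forward; pixel columns grow to the right and rows downward; lengths in m; the calibration is good to about 2 mm. A picture is of the moment at which its call begins.
- job_done(): hands the job in; it is judged then, once.
The state is a dict: "time": time; "joint_pos": joint angles; "joint_vel": joint speeds; "joint_efforts": joint torques, N m; "tool_pos": TCP position; "tool_rot": TCP orientation; "contact_force": force on the tool from outside, world axes, zero at the start; "ft_torque": the same for the moment, N m; "gripper_width": opening from 0.0 (shut) to 1.0 (fully open); "grasp_force": force on a finger pad.
Only numpy, scipy, OpenCV 4.12 (cv2) and the standard library are available. Lean on these libraries where they do the work, as an engineer would, in place of code of your own. Each camera call takes 0.05 s, during which the arm holds its last target. There are 200 camera calls.

### The job

Tidy the pipetting bench: first hang the empty orange bin on the grey louvre panel so that its lip catches over the hang rail and it hangs free, then put both used tip boxes into the hung bin. Press every pipette on the bench sideways into a clip pair of its own on the clip rail, tip pointing away from the robot, until it snaps fully home, and leave the two small bottles standing where they are.

Things in the scene. Friction and masses are not known exactly. Their poses are not given: they have to be found in the camera images.
- pip_red: pipette (red grip band and tip; may be absent), 150 mm long, 90 g. Origin on its axis at the middle of its square grip; +x along the axis towards the tip. Square grip 40 long (x -20..+20), 22 x 22 mm, the place to hold it; round 18 mm shaft from x -50 to +50; thin button to x -65; tapered tip to x +85. Starts lying on the bench on a flat of the grip (axis 11 mm up), tip roughly away from the robot.
- pip_red_tip (a point): the end of that pipette's tip (85 mm along +x from its origin)
- pip_yellow: pipette (yellow grip band and tip; may be absent), 150 mm long, 90 g. Origin on its axis at the middle of its square grip; +x along the axis towards the tip. Square grip 40 long (x -20..+20), 22 x 22 mm, the place to hold it; round 18 mm shaft from x -50 to +50; thin button to x -65; tapered tip to x +85. Starts lying on the bench on a flat of the grip (axis 11 mm up), tip roughly away from the robot.
- pip_yellow_tip (a point): the end of that pipette's tip (85 mm along +x from its origin)
- pip_green: pipette (green grip band and tip; may be absent), 150 mm long, 90 g. Origin on its axis at the middle of its square grip; +x along the axis towards the tip. Square grip 40 long (x -20..+20), 22 x 22 mm, the place to hold it; round 18 mm shaft from x -50 to +50; thin button to x -65; tapered tip to x +85. Starts lying on the bench on a flat of the grip (axis 11 mm up), tip roughly away from the robot.
- pip_green_tip (a point): the end of that pipette's tip (85 mm along +x from its origin)
- pip_blue: pipette (blue grip band and tip; may be absent), 150 mm long, 90 g. Origin on its axis at the middle of its square grip; +x along the axis towards the tip. Square grip 40 long (x -20..+20), 22 x 22 mm, the place to hold it; round 18 mm shaft from x -50 to +50; thin button to x -65; tapered tip to x +85. Starts lying on the bench on a flat of the grip (axis 11 mm up), tip roughly away from the robot.
- pip_blue_tip (a point): the end of that pipette's tip (85 mm along +x from its origin)
- rack: clip rail fixed to the bench: two aluminium bars, each 20 wide, 20 mm high, 400 mm along the rail's y, centred at x -35 and +35; blue end plates (100 mm along x, 26 mm high) at y -205 and +205. Origin under the centre, z up. Four side-entry clip pairs (slot0..slot3) at y -150, -50, +50, +150 mm.
- slot0 (a point): clip pair 0 (at rail y -150 mm): where the pipette's centre lies when home, 60 mm above the bench; axes as the rail's. All pairs are alike. A pipette lies along x, tip to +x, and is pressed in along +y: the mouth faces -y. At slot y -36 or less a pipette is clear of the mouth.
- slot1 (a point): clip pair 1 (at rail y -50 mm): where the pipette's centre lies when home, 60 mm above the bench; axes as the rail's. All pairs are alike. Each pair is two grey clips 12 mm wide at x -35 and +35, 58 mm free between them for grip and fingers, nothing above 20 mm there. Leaf tops 83 mm above the bench.
- slot2 (a point): clip pair 2 (at rail y 50 mm): where the pipette's centre lies when home, 60 mm above the bench; axes as the rail's. All pairs are alike. Each clip has a flat shelf 9 mm below the slot point with a lead-in ramp that drops 5 mm out to y -26, and a stop 9.5 mm beyond the point at +y.
- slot3 (a point): clip pair 3 (at rail y 150 mm): where the pipette's centre lies when home, 60 mm above the bench; axes as the rail's. All pairs are alike. Over each clip a sprung steel leaf with a rounded nose at y -9, 6 mm above the axis: it yields as a pipette is pressed past (roughly 5 to 20 N for a pair), then snaps behind it.
- bin: orange open bin, 110 (x) x 130 (y) x 70 mm high, walls and floor 4 mm, 200 g. Origin under its centre, z up. Lip at the back (+x), 110 mm wide: runs back from the rear wall (outer face x +55) at height 66..70 and turns down at x +69..+73 to height 50, leaving a 14 mm gap. Starts upright on the bench, lip away from the robot.
- bin_floor (a point): centre of the bin's inner floor (4 mm above its origin)
- bin_tab (a point): middle of the bin's grip tab, 83 mm above the bin's underside, at bin x -54: the tab stands on the front wall, 10 mm thick (x -59..-49), 40 mm wide, rising to 94 mm; made to be pinched across its thickness
- panel: grey louvre panel fixed to the bench. Origin on the bench under the hang rail; front is -x, z up. Its hang rail is a steel strip 5 mm thick (x -2.5..+2.5), 250 mm along y, 25 to 95 mm high, 17.5 mm in front of the panel plate (plate top 117 mm high), on spacers at y +-115 (14 mm wide, as high as the strip)
- hang_rail (a point): middle of the top edge of the hang rail, 95 mm above the bench. The bin hangs on the -x side, axes along the panel's, lip turned down behind the strip, underside then 20 to 29 mm above the bench (29 where the lip first rests on the strip); it then leans by up to 10 degrees
- box_blue: used blue pipette-tip box with dark holes on top, closed and rigid, 80 (x) x 44 (y) x 30 mm high, 60 g. Origin under its centre, z up. The two boxes are alike but for colour and fit in the bin side by side or one on the other
- box_grey: used grey pipette-tip box with dark holes on top, closed and rigid, 80 (x) x 44 (y) x 30 mm high, 60 g. Origin under its centre, z up. The two boxes are alike but for colour and fit in the bin side by side or one on the other
- reagent: small reagent bottle, white label, blue cap, 40 mm across, 75 mm tall, loose bystander: leave standing. Origin under its centre
- buffer: small buffer bottle, red cap, 36 mm across, 70 mm tall, loose bystander: leave standing. Origin under its centre

How it is judged:
On the way, in this order (a step that is already met when the one before it is completed fails the run):
1. the bin hangs by its lip on the hang rail, let go (x of bin in the frame of panel between -0.075 and -0.05 m and y of bin in the frame of panel between -0.075 and 0.075 m and z of bin in the frame of hang_rail between -0.085 and -0.055 m and angle between bin's own z axis and vertical below 0.3 rad and contact force between bin and the fingers below 0.01 N and linear speed of bin below 0.03 m/s), for 0.3 s.
2. both tip boxes lie in the hung bin, let go (all of step 1 and x of box_blue in the frame of bin between -0.045 and 0.045 m and y of box_blue in the frame of bin between -0.06 and 0.06 m and z of box_blue in the frame of bin between -0.002 and 0.06 m and contact force between each of box_blue, box_grey and the fingers below 0.01 N and linear speed of each of box_blue, box_grey below 0.03 m/s and x of box_grey in the frame of bin between -0.045 and 0.045 m and y of box_grey in the frame of bin between -0.06 and 0.06 m and z of box_grey in the frame of bin between -0.002 and 0.06 m), for 0.3 s.
At the end, for the whole second after the job is handed in: Bin hung by its lip (underside 10-40 mm up, centre 50-75 mm before the rail, within 75 mm of its middle, < 0.3 rad), both tip boxes in it; each pipette present home in a clip pair: within 10 mm along, 4 mm across and in height, 0.1 rad, tip to the rail's +x; all released, at rest (all of step 2 and ((x of pip_red in the frame of slot0 between -0.01 and 0.01 m and y of pip_red in the frame of slot0 between -0.004 and 0.004 m and z of pip_red in the frame of slot0 between -0.004 and 0.004 m and x of pip_red_tip in the frame of slot0 above 0.05 m and angle between the x axis of pip_red and the x axis of slot0, either way round below 0.1 rad) or (x of pip_red in the frame of slot1 between -0.01 and 0.01 m and y of pip_red in the frame of slot1 between -0.004 and 0.004 m and z of pip_red in the frame of slot1 between -0.004 and 0.004 m and x of pip_red_tip in the frame of slot1 above 0.05 m and angle between the x axis of pip_red and the x axis of slot1, either way round below 0.1 rad) or (x of pip_red in the frame of slot2 between -0.01 and 0.01 m and y of pip_red in the frame of slot2 between -0.004 and 0.004 m and z of pip_red in the frame of slot2 between -0.004 and 0.004 m and x of pip_red_tip in the frame of slot2 above 0.05 m and angle between the x axis of pip_red and the x axis of slot2, either way round below 0.1 rad) or (x of pip_red in the frame of slot3 between -0.01 and 0.01 m and y of pip_red in the frame of slot3 between -0.004 and 0.004 m and z of pip_red in the frame of slot3 between -0.004 and 0.004 m and x of pip_red_tip in the frame of slot3 above 0.05 m and angle between the x axis of pip_red and the x axis of slot3, either way round below 0.1 rad)) and ((x of pip_yellow in the frame of slot0 between -0.01 and 0.01 m and y of pip_yellow in the frame of slot0 between -0.004 and 0.004 m and z of pip_yellow in the frame of slot0 between -0.004 and 0.004 m and x of pip_yellow_tip in the frame of slot0 above 0.05 m and angle between the x axis of pip_yellow and the x axis of slot0, either way round below 0.1 rad) or (x of pip_yellow in the frame of slot1 between -0.01 and 0.01 m and y of pip_yellow in the frame of slot1 between -0.004 and 0.004 m and z of pip_yellow in the frame of slot1 between -0.004 and 0.004 m and x of pip_yellow_tip in the frame of slot1 above 0.05 m and angle between the x axis of pip_yellow and the x axis of slot1, either way round below 0.1 rad) or (x of pip_yellow in the frame of slot2 between -0.01 and 0.01 m and y of pip_yellow in the frame of slot2 between -0.004 and 0.004 m and z of pip_yellow in the frame of slot2 between -0.004 and 0.004 m and x of pip_yellow_tip in the frame of slot2 above 0.05 m and angle between the x axis of pip_yellow and the x axis of slot2, either way round below 0.1 rad) or (x of pip_yellow in the frame of slot3 between -0.01 and 0.01 m and y of pip_yellow in the frame of slot3 between -0.004 and 0.004 m and z of pip_yellow in the frame of slot3 between -0.004 and 0.004 m and x of pip_yellow_tip in the frame of slot3 above 0.05 m and angle between the x axis of pip_yellow and the x axis of slot3, either way round below 0.1 rad)) and ((x of pip_green in the frame of slot0 between -0.01 and 0.01 m and y of pip_green in the frame of slot0 between -0.004 and 0.004 m and z of pip_green in the frame of slot0 between -0.004 and 0.004 m and x of pip_green_tip in the frame of slot0 above 0.05 m and angle between the x axis of pip_green and the x axis of slot0, either way round below 0.1 rad) or (x of pip_green in the frame of slot1 between -0.01 and 0.01 m and y of pip_green in the frame of slot1 between -0.004 and 0.004 m and z of pip_green in the frame of slot1 between -0.004 and 0.004 m and x of pip_green_tip in the frame of slot1 above 0.05 m and angle between the x axis of pip_green and the x axis of slot1, either way round below 0.1 rad) or (x of pip_green in the frame of slot2 between -0.01 and 0.01 m and y of pip_green in the frame of slot2 between -0.004 and 0.004 m and z of pip_green in the frame of slot2 between -0.004 and 0.004 m and x of pip_green_tip in the frame of slot2 above 0.05 m and angle between the x axis of pip_green and the x axis of slot2, either way round below 0.1 rad) or (x of pip_green in the frame of slot3 between -0.01 and 0.01 m and y of pip_green in the frame of slot3 between -0.004 and 0.004 m and z of pip_green in the frame of slot3 between -0.004 and 0.004 m and x of pip_green_tip in the frame of slot3 above 0.05 m and angle between the x axis of pip_green and the x axis of slot3, either way round below 0.1 rad)) and ((x of pip_blue in the frame of slot0 between -0.01 and 0.01 m and y of pip_blue in the frame of slot0 between -0.004 and 0.004 m and z of pip_blue in the frame of slot0 between -0.004 and 0.004 m and x of pip_blue_tip in the frame of slot0 above 0.05 m and angle between the x axis of pip_blue and the x axis of slot0, either way round below 0.1 rad) or (x of pip_blue in the frame of slot1 between -0.01 and 0.01 m and y of pip_blue in the frame of slot1 between -0.004 and 0.004 m and z of pip_blue in the frame of slot1 between -0.004 and 0.004 m and x of pip_blue_tip in the frame of slot1 above 0.05 m and angle between the x axis of pip_blue and the x axis of slot1, either way round below 0.1 rad) or (x of pip_blue in the frame of slot2 between -0.01 and 0.01 m and y of pip_blue in the frame of slot2 between -0.004 and 0.004 m and z of pip_blue in the frame of slot2 between -0.004 and 0.004 m and x of pip_blue_tip in the frame of slot2 above 0.05 m and angle between the x axis of pip_blue and the x axis of slot2, either way round below 0.1 rad) or (x of pip_blue in the frame of slot3 between -0.01 and 0.01 m and y of pip_blue in the frame of slot3 between -0.004 and 0.004 m and z of pip_blue in the frame of slot3 between -0.004 and 0.004 m and x of pip_blue_tip in the frame of slot3 above 0.05 m and angle between the x axis of pip_blue and the x axis of slot3, either way round below 0.1 rad)) and linear speed of each of pip_red, pip_yellow, pip_green, pip_blue below 0.03 m/s); the robot touches nothing.
It fails at once if the reagent is knocked over or pushed more than 30 mm (distance of reagent from where it was at the start of the episode above 0.03 m or angle between reagent's own z axis and vertical above 0.5 rad).
It fails at once if the buffer is knocked over or pushed more than 30 mm (distance of buffer from where it was at the start of the episode above 0.03 m or angle between buffer's own z axis and vertical above 0.5 rad).
Of pip_red, pip_yellow, pip_green, pip_blue only 3 to 4 are there at a start; the rules pass over those that are not, and their reading is None.
At some moment in a run one of pip_red, pip_yellow, pip_green, pip_blue, box_blue, box_grey may be knocked a few centimetres aside while the robot is not near it.
Once in a run the grip may slacken for a moment while it holds something.
It also fails if it takes over 210 s, if anything falls off the work surface, if the arm or the gripper's body presses on something with over 40 N, if the wrist force passes 120 N, or if a joint passes its speed limit or range.

## Working session

There is one attempt and no reset: what is moved stays moved. The work goes in short steps, Python scripts to look and compute and a tool call to move; the robot and the scene stay as the last step left them, time stands still between calls to the robot, and variables do not carry over. Pictures are saved under pics/ and viewed, at most 14 in all, crops included, and the job is handed in when it is done.

Besides the shell and the picture viewer there is one more tool, called as a command line: name --argument value ..., lists and objects as JSON in quotes. send_rows: Moves the arm, as the interface text tells. Its arguments: {"type":"object","properties":{"steps":{"type":"array","items":{"type":"object","properties":{"translation":{"type":"array","items":{"type":"number"}},"delta_rot":{"type":"array","items":{"type":"number"}},"jaw":{"type":"number"}}}}},"required":["steps"]}

```bash
ls; mkdir -p pics
cat > h.py <<'E'
from plant import *
import numpy as np, cv2
from scipy.spatial.transform import Rotation as R
def cam(n):
    f=grab_frame(n); f['R']=cv2.Rodrigues(np.array(f['rvec'],float))[0]; f['t']=np.array(f['tvec'],float).ravel(); return f
def cloud(f):
    v,u=np.mgrid[:480,:640]; z=f['range_z']
    p=np.stack([(u-f['cx'])/f['fx']*z,(v-f['cy'])/f['fy']*z,z],-1)-f['t']
    w=p@f['R']; w[z<=0]=np.nan; return w
def rot():
    q=state()['tool_rot']; return R.from_quat([q[1],q[2],q[3],q[0]])
def cmd(p,yaw=None):
    "shift (cm) in tool axes to world TCP p, tool pointing down with tool x... current"
    s=state(); return np.round(rot().inv().apply(np.array(p)-s['tool_pos'])*100,2)
E
python3 - <<'E'
from h import *
s=state();print({k:np.round(v,3) for k,v in s.items()}); print(rot().as_matrix().round(2))
for n in('scene','top'):
    f=cam(n); cv2.imwrite(f'pics/{n}0.png',f['pixels']); np.savez(f'{n}0.npz',**f); print(n,-f['R'].T@f['t'],f['R'][2])
E
```

```text
pics
{'time': np.float64(0.0), 'joint_pos': array([ 1.11 ,  0.053,  1.614,  0.   ,  1.476, -0.119]), 'joint_vel': array([ 0.001,  0.   , -0.001, -0.001, -0.002, -0.001]), 'joint_efforts': array([-0.0000e+00, -3.9369e+01, -3.7017e+01, -0.0000e+00,  7.0000e-03,
       -0.0000e+00]), 'tool_pos': array([0.209, 0.588, 0.244]), 'tool_rot': array([-0.   ,  0.17 ,  0.985, -0.001]), 'contact_force': array([-0.311,  0.038, -0.18 ]), 'ft_torque': array([-0.   , -0.042,  0.032]), 'grasp_force': np.float64(0.0), 'gripper_width': np.float64(0.997)}
[[-0.94  0.34 -0.  ]
 [ 0.34  0.94 -0.  ]
 [ 0.   -0.   -1.  ]]
scene [ 1.30491472 -0.09906382  0.8116167 ] [-0.73353642  0.02591717 -0.67915582]
top [ 0.40513553 -0.06925154  1.15109728] [ 0.09154715  0.00171128 -0.99579927]
```

View pics/top0.png

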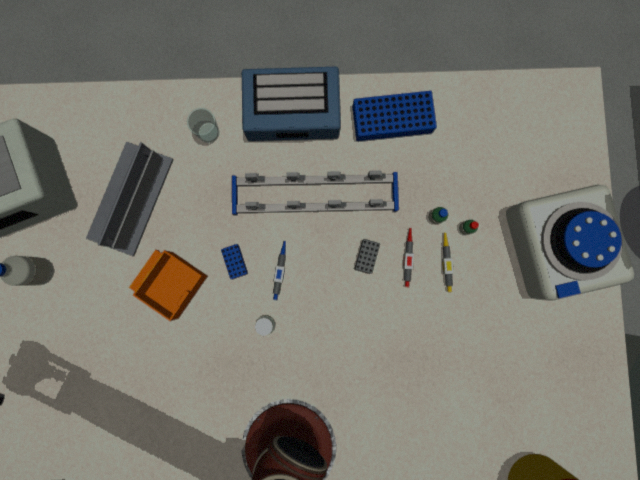

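View pics/scene0.png

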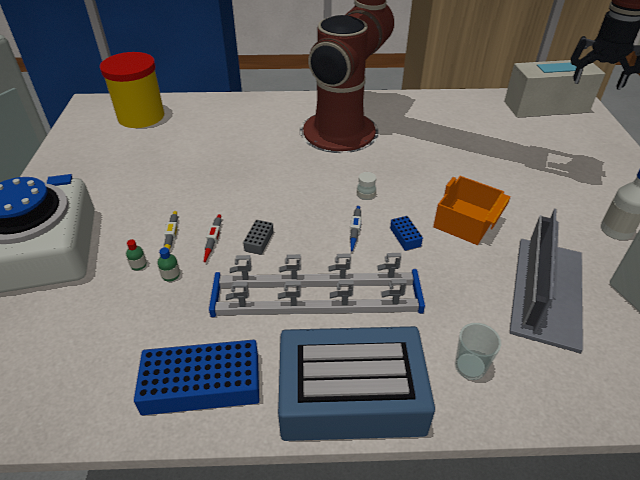

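Run:
```python
from h import *
def ld(n): return {k:v for k,v in np.load(n+'0.npz').items()}
t=ld('top'); W=cloud(t); px=t['pixels']; hsv=cv2.cvtColor(px,cv2.COLOR_BGR2HSV)
s=ld('scene')
cv2.imwrite('pics/mix.png',np.hstack([cv2.resize(px[125:330,70:270],(400,410),interpolation=2),cv2.resize(s['pixels'][160:355,420:620],(400,410),interpolation=2)]))
def show(name,m):
    m&=~np.isnan(W[...,0]); n,l,st,c=cv2.connectedComponentsWithStats(m.astype('uint8'))
    for i in range(1,n):
        if st[i,4]<25: continue
        q=W[l==i]; (cx,cy),(w,h),a=cv2.minAreaRect((q[:,:2]*1000).astype('float32'))
        b=cv2.boxPoints(((cx,cy),(w,h),a)); e=b[1]-b[0]; f=b[2]-b[1]; e=e if np.hypot(*e)>np.hypot(*f) else f
        print(name,st[i],'c',round(cx),round(cy),'sz',round(w),round(h),'longdir',round(np.degrees(np.arctan2(e[1],e[0]))),'z',np.percentile(q[:,2],[5,50,95]).round(3))
H,S,V=[hsv[...,i] for i in range(3)]; z=W[...,2]
roi=np.zeros((480,640),bool); roi[130:340,75:500]=1
show('orange',roi&(H>5)&(H<20)&(S>150)&(V>60))
show('red',roi&((H<5)|(H>174))&(S>120)&(V>70))
show('yel',roi&(H>20)&(H<35)&(S>120)&(V>90))
show('blue',roi&(H>105)&(H<125)&(S>150)&(V>50))
show('tall',roi&(z>.006)&(z<.3))
show('panelplate',roi&(z>.085)&(z<.13))
```

```text
orange [ 130  250   77   71 3135] c 407 288 sz 138 139 longdir -35 z [0.002 0.011 0.074]
red [471 222   8   7  41] c 528 -463 sz 14 17 longdir -73 z [0.066 0.07  0.073]
red [407 228   5  14  49] c 513 -319 sz 9 33 longdir -13 z [0.011 0.016 0.019]
red [407 257   5   9  37] c 447 -312 sz 10 20 longdir -3 z [0.02  0.023 0.026]
yel [443 233   5  13  45] c 500 -407 sz 31 8 longdir 2 z [0.011 0.016 0.019]
yel [447 262   4   8  32] c 433 -410 sz 10 18 longdir -6 z [0.018 0.022 0.025]
blue [357 130  64   7 239] c 768 -272 sz 159 17 longdir 89 z [0.045 0.049 0.053]
blue [393 172   5  39 149] c 625 -285 sz 10 98 longdir -1 z [0.02  0.025 0.029]
blue [232 176   5  38 156] c 628 122 sz 11 96 longdir -1 z [0.022 0.026 0.029]
blue [439 209   8   8  49] c 559 -387 sz 17 15 longdir 0 z [0.068 0.074 0.078]
blue [281 242   4  12  30] c 491 3 sz 8 28 longdir -2 z [0.012 0.017 0.02 ]
blue [222 245  25  33 484] c 459 124 sz 77 42 longdir 17 z [0.027 0.03  0.034]
blue [277 270   4   8  25] c 426 15 sz 8 18 longdir -8 z [0.02  0.022 0.025]
tall [190 130  29  13 248] c 784 190 sz 56 40 longdir 89 z [0.007 
[... 717 characters left out ...]
6 longdir -17 z [0.024 0.03  0.034]
tall [273 241  14  59 404] c 434 12 sz 23 148 longdir -14 z [0.012 0.019 0.025]
tall [221 244  27  36 609] c 459 126 sz 80 45 longdir 17 z [0.024 0.03  0.034]
tall [ 129  250   78   71 1888] c 409 284 sz 134 131 longdir 55 z [0.007 0.06  0.08 ]
tall [169 269   9   9  29] c 434 282 sz 17 23 longdir -14 z [0.006 0.007 0.009]
tall [255 315  21  21 336] c 301 49 sz 45 45 longdir 84 z [0.018 0.054 0.058]
panelplate [243 130  27   3  38] c 771 56 sz 5 63 longdir -89 z [0.086 0.088 0.091]
panelplate [  98  142   58  106 1469] c 619 367 sz 42 259 longdir -22 z [0.087 0.098 0.119]
panelplate [177 291  13  16  84] c 373 234 sz 10 40 longdir -37 z [0.089 0.094 0.097]
```

View pics/mix.png

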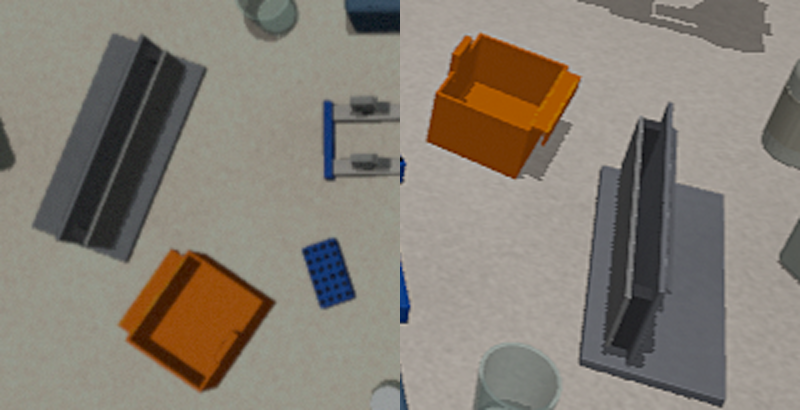

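send_rows --steps '[{"translation":[-5,-0.8,-0.5],"delta_rot":[0,0,0],"jaw":8.5},{"translation":[-10,-1.6,-1],"delta_rot":[0,0,0],"jaw":8.5},{"translation":[-15,-2.4,-1.5],"delta_rot":[0,0,0],"jaw":8.5},{"translation":[-20,-3.2,-2],"delta_rot":[0,0,0],"jaw":8.5},{"translation":[-25,-4,-3],"delta_rot":[0,0,0],"jaw":8.5},{"translation":[-29,-5,-4],"delta_rot":[0,0,0],"jaw":8.5},{"translation":[-30,-5,-4],"delta_rot":[0,0,0],"jaw":8.5},{"translation":[-30,-5,-4],"delta_rot":[0,0,0],"jaw":8.5}]'

```text
time: 0.9
tool_pos: [0.4766, 0.4402, 0.2849]
tool_rot: [-0.0, 0.171, 0.985, -0.0]
contact_force: [-0.7, 0.7, -0.4]
gripper_width: 0.995
grasp_force: 0.0
```

Run:
```python
from h import *
f=cam('wrist'); cv2.imwrite('pics/w1.png',f['pixels']); np.savez('w1.npz',**f)
C=-f['R'].T@f['t'];s=state(); print(s['tool_pos'],s['time'],C,f['R'][2],rot().inv().apply(C-s['tool_pos']))
W=cloud(f);print(np.nanmin(W[...,2]),np.nanmax(W[...,2]), W[0,0],W[0,639],W[479,0],W[479,639])
```

```text
[0.47516674 0.44101093 0.28438534] 0.95 [0.40607187 0.46570956 0.41333971] [ 0.27909259 -0.10046431 -0.95499437] [ 7.35686958e-02 -7.73695434e-05 -1.28844837e-01]
-0.0039617874452603915 0.35927205443047555 [0.23461283 0.23805726 0.00026543] [4.19420552e-01 7.54835348e-01 4.95222560e-04] [0.45539962 0.37642677 0.34115879] [0.490091   0.50016462 0.34953714]
```

View pics/w1.png

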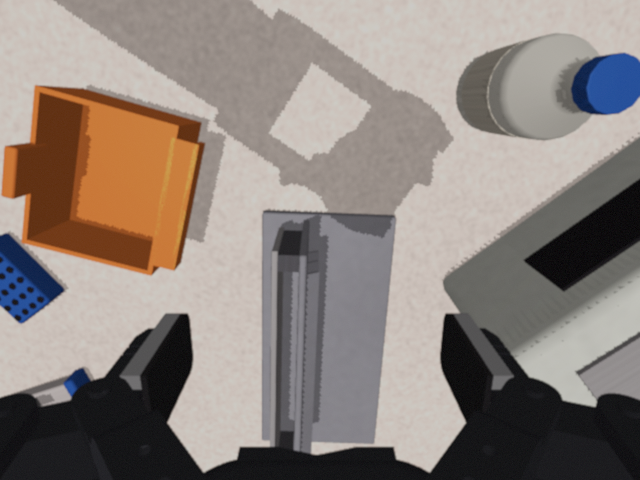

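Run:
```python
from h import *
f={k:v for k,v in np.load('w1.npz').items()}; W=cloud(f); z=W[...,2]; hsv=cv2.cvtColor(f['pixels'],cv2.COLOR_BGR2HSV)
v,u=np.mgrid[:480,:640]
def line(m,n):
    q=W[m]; vx,vy,x,y=cv2.fitLine(q[:,:2].astype('float32'),cv2.DIST_HUBER,0,1e-4,1e-4).ravel()
    d=np.array([vx,vy]); r=(q[:,:2]-[x,y]); t=r@d; e=r@[-vy,vx]
    a,b=t.min(),t.max(); print(n,m.sum(),'mid',(np.array([x,y])+d*(a+b)/2).round(4),'len',round(b-a,3),'ang',np.degrees(np.arctan2(vy,vx)).round(2),'off pct',np.percentile(e,[2,50,98]).round(4),'z',q[:,2].mean().round(4))
roi=(u>250)&(u<400)&(v>200)&(v<440)
line(roi&(abs(z-.095)<.003)&(u<298),'strip'); line(roi&(abs(z-.117)<.003),'plate')
o=(hsv[...,0]>3)&(hsv[...,0]<22)&(hsv[...,1]>140)
line(o&(abs(z-.094)<.003),'tab')
line(o&(abs(z-.07)<.003)&(u>145),'lip')
m=o&(abs(z-.07)<.003); (c,sz,a)=cv2.minAreaRect((W[m][:,:2]*1000).astype('float32')); print('rim',c,sz,a)
```

```text
strip 1504 mid [0.5831 0.3644] len 0.182 ang -23.32 off pct [-0.0044  0.      0.0144] z 0.0948
plate 1406 mid [0.5798 0.3897] len 0.167 ang -21.96 off pct [-0.0029  0.      0.0029] z 0.1165
tab 710 mid [0.3752 0.2348] len 0.039 ang -35.64 off pct [-0.0048  0.0002  0.0041] z 0.0936
lip 3939 mid [0.4408 0.3278] len 0.13 ang -32.85 off pct [-0.0185  0.0002  0.0127] z 0.0698
rim (411.46258544921875, 284.57794189453125) (128.80076599121094, 130.29917907714844) 54.62580871582031
```

Run:
```python
from h import *
xh=np.array([.374,.9275]); yh=np.array([-.9275,.374])
for n in('w1','top0'):
    f={k:v for k,v in np.load(n+'.npz').items()}; W=cloud(f); z=W[...,2]
    X=W[...,:2]@xh; Y=W[...,:2]@yh
    roi=(X>.5)&(X<.64)&(Y>-.6)&(Y<-.2)
    m=roi&(abs(z-.095)<.003)
    h,e=np.histogram(X[m],np.arange(.54,.6,.002)); print(n,'strip X',dict(zip(e.round(3),h)))
    k=m&(X<.5605); print('strip', X[k].min(),np.median(X[k]),'Y',np.percentile(Y[k],[0,1,99,100]).round(4))
    k=roi&(abs(z-.117)<.003); print('plate X',np.percentile(X[k],[2,50,98]).round(4),'Y',np.percentile(Y[k],[0,1,99,100]).round(4))
```

```text
w1 strip X {np.float64(0.54): np.int64(0), np.float64(0.542): np.int64(0), np.float64(0.544): np.int64(0), np.float64(0.546): np.int64(0), np.float64(0.548): np.int64(0), np.float64(0.55): np.int64(0), np.float64(0.552): np.int64(264), np.float64(0.554): np.int64(469), np.float64(0.556): np.int64(454), np.float64(0.558): np.int64(52), np.float64(0.56): np.int64(35), np.float64(0.562): np.int64(50), np.float64(0.564): np.int64(39), np.float64(0.566): np.int64(51), np.float64(0.568): np.int64(40), np.float64(0.57): np.int64(50), np.float64(0.572): np.int64(42), np.float64(0.574): np.int64(16), np.float64(0.576): np.int64(6), np.float64(0.578): np.int64(7), np.float64(0.58): np.int64(5), np.float64(0.582): np.int64(0), np.float64(0.584): np.int64(0), np.float64(0.586): np.int64(4), np.float64(0.588): np.int64(23), np.float64(0.59): np.int64(110), np.float64(0.592): np.int64(0), np.float64(0.594): np.int64(0), np.float64(0.596): np.int64(0)}
strip 0.552713735379076 0.5555214985847606 Y [-0.5032 -0.4998 -0.3149 -0.3136]
plate X [0.5754 0.5783 0.5811] Y [-0.4862 -0.4835 -0.3099 -0.3085]
to
[... 390 characters left out ...]
nt64(6), np.float64(0.564): np.int64(7), np.float64(0.566): np.int64(9), np.float64(0.568): np.int64(9), np.float64(0.57): np.int64(6), np.float64(0.572): np.int64(19), np.float64(0.574): np.int64(80), np.float64(0.576): np.int64(42), np.float64(0.578): np.int64(1), np.float64(0.58): np.int64(0), np.float64(0.582): np.int64(0), np.float64(0.584): np.int64(0), np.float64(0.586): np.int64(0), np.float64(0.588): np.int64(0), np.float64(0.59): np.int64(13), np.float64(0.592): np.int64(3), np.float64(0.594): np.int64(0), np.float64(0.596): np.int64(0)}
strip 0.5513153342843691 0.5547237841082098 Y [-0.5617 -0.5584 -0.3154 -0.3127]
plate X [0.5738 0.5773 0.581 ] Y [-0.5659 -0.5637 -0.3117 -0.3074]
```

send_rows --steps '[{"translation":[0.4,-4.5,0],"delta_rot":[0,0,0.1],"jaw":8.5},{"translation":[0.8,-9,0],"delta_rot":[0,0,0.2],"jaw":8.5},{"translation":[1.5,-13.5,1],"delta_rot":[0,0,0.274],"jaw":8.5},{"translation":[2,-18,3],"delta_rot":[0,0,0.274],"jaw":8.5},{"translation":[2.4,-21.5,6],"delta_rot":[0,0,0.274],"jaw":8.5},{"translation":[2.4,-22.9,10],"delta_rot":[0,0,0.274],"jaw":8.5},{"translation":[2.4,-22.9,12.4],"delta_rot":[0,0,0.274],"jaw":8.5},{"translation":[2.4,-22.9,12.4],"delta_rot":[0,0,0.274],"jaw":8.5}]'

```text
time: 1.75
tool_pos: [0.3717, 0.2329, 0.1564]
tool_rot: [-0.004, 0.302, 0.953, -0.003]
contact_force: [-1.3, 0.3, 0.1]
gripper_width: 0.993
grasp_force: 0.0
```

send_rows --steps '[{"translation":[0,0,3],"delta_rot":[0,0,0],"jaw":8.5},{"translation":[0,0,6],"delta_rot":[0,0,0],"jaw":8.5},{"translation":[0,0,8.2],"delta_rot":[0,0,0],"jaw":8.5},{"translation":[0,0,8.2],"delta_rot":[0,0,0],"jaw":6},{"translation":[0,0,8.2],"delta_rot":[0,0,0],"jaw":4},{"translation":[0,0,8.2],"delta_rot":[0,0,0],"jaw":2},{"translation":[0,0,8.2],"delta_rot":[0,0,0],"jaw":0.4},{"translation":[0,0,8.2],"delta_rot":[0,0,0],"jaw":0.4}]'

```text
time: 2.55
tool_pos: [0.3767, 0.2337, 0.0807]
tool_rot: [0.001, 0.303, 0.953, 0.0]
contact_force: [-0.5, -2.2, 0.4]
gripper_width: 0.141
grasp_force: 0.1
```

send_rows --steps '[{"translation":[0,0,0],"delta_rot":[0,0,0],"jaw":0.4},{"translation":[0,0,0],"delta_rot":[0,0,0],"jaw":0.4},{"translation":[0,0,0],"delta_rot":[0,0,0],"jaw":0.4},{"translation":[0,0,0],"delta_rot":[0,0,0],"jaw":0.4},{"translation":[0,0,-1],"delta_rot":[0,0,0],"jaw":0.4},{"translation":[0,0,-3],"delta_rot":[0,0,0],"jaw":0.4},{"translation":[0,0,-5],"delta_rot":[0,0,0],"jaw":0.4},{"translation":[0,0,-7],"delta_rot":[0,0,0],"jaw":0.4}]'

```text
time: 3.35
tool_pos: [0.3753, 0.2331, 0.1496]
tool_rot: [-0.001, 0.303, 0.953, -0.001]
contact_force: [0.1, -0.2, -3.4]
gripper_width: 0.107
grasp_force: 58.7
```

Run:
```python
from h import *
f=cam('wrist'); cv2.imwrite('pics/w2.png',f['pixels']); s=state()
print(s['tool_pos'],np.degrees(np.arctan2(*rot().as_matrix()[[1,0],1])),s['gripper_width'],s['grasp_force'],s['contact_force'])
xh=np.array([.374,.9275])
W=cloud(f); z=W[...,2]; hsv=cv2.cvtColor(f['pixels'],cv2.COLOR_BGR2HSV); o=(hsv[...,0]>3)&(hsv[...,0]<22)&(hsv[...,1]>140)
print(np.nanpercentile(z[o],[1,10,50,90,99]))
```

```text
[0.37745271 0.23407351 0.15363163] 54.716968671701615 0.10486601409285064 58.667938113212585 [1.75834902 0.47530812 0.79631285]
[0.07118434 0.07198635 0.0881344  0.13875472 0.1633803 ]
```

View pics/w2.png

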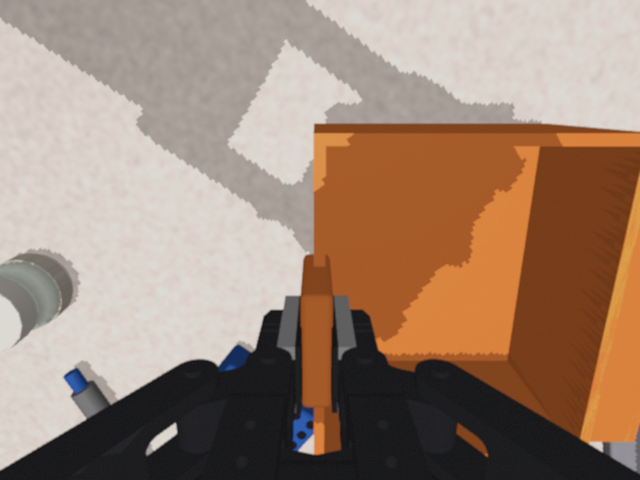

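send_rows --steps '[{"translation":[-3,1,-1],"delta_rot":[0,0,-0.08],"jaw":0.4},{"translation":[-6,3,-1],"delta_rot":[0,0,-0.16],"jaw":0.4},{"translation":[-9,5,-1],"delta_rot":[0,0,-0.232],"jaw":0.4},{"translation":[-12,7,-1],"delta_rot":[0,0,-0.232],"jaw":0.4},{"translation":[-15,8.5,-1],"delta_rot":[0,0,-0.232],"jaw":0.4},{"translation":[-15.9,9,-1],"delta_rot":[0,0,-0.232],"jaw":0.4},{"translation":[-15.9,9,-1],"delta_rot":[0,0,-0.232],"jaw":0.4},{"translation":[-15.9,9,-1],"delta_rot":[0,0,-0.232],"jaw":0.4}]'

```text
time: 4.2
tool_pos: [0.5565, 0.2151, 0.1584]
tool_rot: [-0.001, 0.191, 0.982, -0.0]
contact_force: [-0.8, 0.3, -3.4]
gripper_width: 0.105
grasp_force: 58.9
```

Run:
```python
from h import *
f=cam('wrist'); cv2.imwrite('pics/w3.png',f['pixels']); s=state()
print(s['tool_pos'],np.degrees(np.arctan2(*rot().as_matrix()[[1,0],1])),s['gripper_width'],s['grasp_force'],s['contact_force'])
xh=np.array([.374,.9275]);yh=np.array([-.9275,.374])
W=cloud(f); z=W[...,2]; hsv=cv2.cvtColor(f['pixels'],cv2.COLOR_BGR2HSV); o=(hsv[...,0]>3)&(hsv[...,0]<22)&(hsv[...,1]>140)
X=W[...,:2]@xh; Y=W[...,:2]@yh
p=np.array(s['tool_pos'])[:2]; print('tcp XY',p@xh,p@yh,'bin floor z',np.nanpercentile(z[o],[.5,2,5,10]))
m=o&(X>.5); print('lip far edge X',np.nanpercentile(X[m],[90,97,99.5]), 'z',np.nanpercentile(z[m],[5,50,95]))
k=~o&(abs(z-.095)<.003)&(X>.54)&(X<.562); print('strip',k.sum(),np.nanpercentile(X[k],[2,50,98]) if k.sum() else '')
k=~o&(abs(z-.117)<.003)&(X>.56)&(X<.6); print('plate',k.sum(),np.nanpercentile(X[k],[2,50,98]) if k.sum() else '')
```

```text
[0.55629703 0.21522372 0.15857134] 68.04038421332042 0.10726334793277582 58.850544691085815 [-0.15883602  0.0349598  -2.78093952]
tcp XY 0.40767509394632606 -0.43547182170813525 bin floor z [0.07975546 0.08012273 0.08044064 0.08074039]
lip far edge X [0.51945194 0.52717081 0.53312324] z [0.08082124 0.12464849 0.14739928]
strip 0 
plate 0
```

View pics/w3.png

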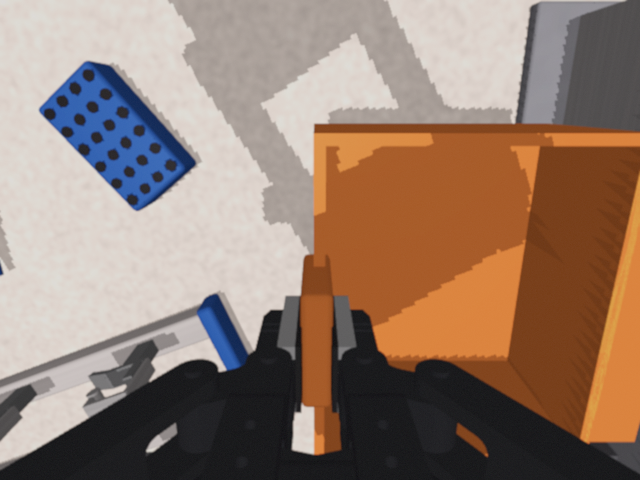

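send_rows --steps '[{"translation":[0,1.6,0],"delta_rot":[0,0,0],"jaw":0.4},{"translation":[0,3.2,0],"delta_rot":[0,0,0],"jaw":0.4},{"translation":[0,3.2,0.5],"delta_rot":[0,0,0],"jaw":0.4},{"translation":[0,3.2,1.5],"delta_rot":[0,0,0],"jaw":0.4},{"translation":[0,3.2,2.5],"delta_rot":[0,0,0],"jaw":0.4},{"translation":[0,3.2,3.5],"delta_rot":[0,0,0],"jaw":0.4},{"translation":[0,3.2,4],"delta_rot":[0,0,0],"jaw":0.4},{"translation":[0,3.2,4],"delta_rot":[0,0,0],"jaw":0.4}]'

```text
time: 5.05
tool_pos: [0.5688, 0.2442, 0.1174]
tool_rot: [-0.001, 0.191, 0.982, -0.001]
contact_force: [-0.2, 0.6, -3.4]
gripper_width: 0.104
grasp_force: 59.1
```

Run:
```python
from h import *
s=state(); xh=np.array([.374,.9275]);p=np.array(s['tool_pos']);print(p,p[:2]@xh,s['contact_force'],s['grasp_force'])
f=cam('scene'); cv2.imwrite('pics/s4.png',cv2.resize(f['pixels'][120:360,400:640],(600,600)))
```

```text
[0.56876912 0.24422411 0.11741066] 0.4392375157031181 [-0.24124551  0.55456847 -3.37174803] 59.07336473464966
```

View pics/s4.png

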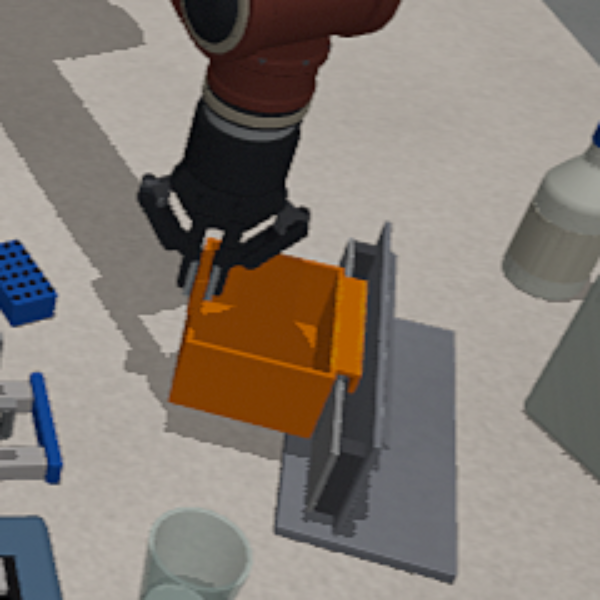

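send_rows --steps '[{"translation":[0,0,0.3],"delta_rot":[0,0,0],"jaw":0.4},{"translation":[0,0,0.5],"delta_rot":[0,0,0],"jaw":0.4},{"translation":[0,0,0.7],"delta_rot":[0,0,0],"jaw":0.4},{"translation":[0,0,0.7],"delta_rot":[0,0,0],"jaw":0.4},{"translation":[0,0,0.7],"delta_rot":[0,0,0],"jaw":1.5},{"translation":[0,0,0.7],"delta_rot":[0,0,0],"jaw":3},{"translation":[0,0,0.7],"delta_rot":[0,0,0],"jaw":5},{"translation":[0,0,0.7],"delta_rot":[0,0,0],"jaw":5}]'

```text
time: 5.9
tool_pos: [0.5702, 0.245, 0.113]
tool_rot: [0.001, 0.191, 0.982, 0.0]
contact_force: [0.1, -0.5, -0.7]
gripper_width: 0.584
grasp_force: 0.0
```

send_rows --steps '[{"translation":[0,0,-2],"delta_rot":[0,0,0],"jaw":5},{"translation":[0,0,-6],"delta_rot":[0,0,0],"jaw":5},{"translation":[0,0,-11],"delta_rot":[0,0,0],"jaw":6.5},{"translation":[0,0,-14],"delta_rot":[0,0,0],"jaw":6.5},{"translation":[0,0,-16],"delta_rot":[0,0,0],"jaw":6.5},{"translation":[0,0,-16],"delta_rot":[0,0,0],"jaw":6.5},{"translation":[0,0,-16],"delta_rot":[0,0,0],"jaw":6.5},{"translation":[0,0,-16],"delta_rot":[0,0,0],"jaw":6.5}]'

```text
time: 6.7
tool_pos: [0.5689, 0.2445, 0.2698]
tool_rot: [-0.002, 0.191, 0.982, -0.001]
contact_force: [1.0, 0.1, 0.2]
gripper_width: 0.759
grasp_force: 0.0
```

```bash
cat >> h.py <<'E'
def boxes(f):
    W=cloud(f); z=W[...,2]; hsv=cv2.cvtColor(f['pixels'],cv2.COLOR_BGR2HSV); H,S,V=[hsv[...,i] for i in range(3)]
    n,l,st,_=cv2.connectedComponentsWithStats(((z>.024)&(z<.036)).astype('uint8'))
    for i in range(1,n):
        if st[i,4]<300: continue
        q=W[l==i]; c,sz,a=cv2.minAreaRect((q[:,:2]*1000).astype('float32'))
        if not(60<max(sz)<100 and 35<min(sz)<60): continue
        b=cv2.boxPoints((c,sz,a)); e=max(b[1]-b[0],b[2]-b[1],key=np.linalg.norm)
        print('box',np.array(c).round(1),np.round(sz,1),'long yaw',round(np.degrees(np.arctan2(e[1],e[0])),1),'sat',np.median(S[l==i]))
E
python3 - <<'E'
from h import *
s=state(); print(s['tool_pos'],s['contact_force'],s['time'])
f=cam('wrist'); boxes(f); W=cloud(f); z=W[...,2]; hsv=cv2.cvtColor(f['pixels'],cv2.COLOR_BGR2HSV); o=(hsv[...,0]>3)&(hsv[...,0]<22)&(hsv[...,1]>140)
xh=np.array([.374,.9275]);yh=np.array([-.9275,.374]);X=W[...,:2]@xh; Y=W[...,:2]@yh
m=o&(X<.44)&(z>.09);print('tab top',np.nanmax(z[o]),np.nanpercentile(X[m],[5,95]),np.nanpercentile(Y[o],[.5,99.5]))
m=o&(X>.45)&(X<.53)&(z<.06); q=W[m]; A=np.c_[X[m],Y[m],np.ones(m.sum())]; print('floor plane',np.linalg.lstsq(A,z[m],rcond=None)[0],np.median(z[m]))
cv2.imwrite('pics/w5.png',f['pixels'])
print('topview');boxes(cam('top'))
E
```

```text
[0.56887906 0.24451155 0.26980414] [0.98050202 0.05394834 0.23018844] 6.7
box [460.6 124.6] [80.6 45. ] long yaw 17.8 sat 173.0
tab top 0.1082752178746833 [0.42814478 0.43846154] [-0.49951773 -0.3708087 ]
floor plane [ 0.12718952 -0.07409684 -0.06961718] 0.02412453172333228
topview
box [564.2 324.1] [63.3 55.7] long yaw 65.2 sat 235.0
box [ 462.4 -207.7] [43.9 80.1] long yaw -17.8 sat 9.0
box [459.  125.6] [80.1 44.5] long yaw 17.2 sat 195.0
```

View pics/w5.png

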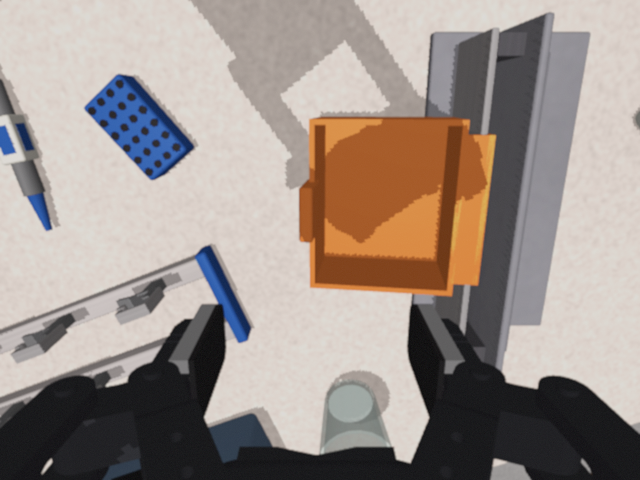

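send_rows --steps '[{"translation":[1.5,-4,0],"delta_rot":[0,0,-0.14],"jaw":7.5},{"translation":[3,-8,1],"delta_rot":[0,0,-0.28],"jaw":7.5},{"translation":[4.5,-12,3],"delta_rot":[0,0,-0.42],"jaw":7.5},{"translation":[5.6,-15.2,6],"delta_rot":[0,0,-0.56],"jaw":7.5},{"translation":[5.6,-15.2,10],"delta_rot":[0,0,-0.689],"jaw":7.5},{"translation":[5.6,-15.2,14],"delta_rot":[0,0,-0.689],"jaw":7.5},{"translation":[5.6,-15.2,18],"delta_rot":[0,0,-0.689],"jaw":7.5},{"translation":[5.6,-15.2,19],"delta_rot":[0,0,-0.689],"jaw":7.5}]'

```text
time: 7.6
tool_pos: [0.4563, 0.1242, 0.0763]
tool_rot: [-0.006, -0.152, 0.988, 0.0]
contact_force: [-0.4, 0.3, -0.8]
gripper_width: 0.877
grasp_force: 0.0
```

send_rows --steps '[{"translation":[0,0,2],"delta_rot":[0,0,0],"jaw":7.5},{"translation":[0,0,4.5],"delta_rot":[0,0,0],"jaw":7.5},{"translation":[0,0,6],"delta_rot":[0,0,0],"jaw":7.5},{"translation":[0,0,6],"delta_rot":[0,0,0],"jaw":6},{"translation":[0,0,6],"delta_rot":[0,0,0],"jaw":4},{"translation":[0,0,6],"delta_rot":[0,0,0],"jaw":3},{"translation":[0,0,6],"delta_rot":[0,0,0],"jaw":3},{"translation":[0,0,6],"delta_rot":[0,0,0],"jaw":3}]'

```text
time: 8.4
tool_pos: [0.4621, 0.1249, 0.0238]
tool_rot: [0.001, -0.152, 0.988, -0.0]
contact_force: [-0.2, -0.1, 4.5]
gripper_width: 0.503
grasp_force: 62.9
```

send_rows --steps '[{"translation":[0,0,0],"delta_rot":[0,0,0],"jaw":3},{"translation":[0,0,0],"delta_rot":[0,0,0],"jaw":3},{"translation":[0,0,-2],"delta_rot":[0,0,0],"jaw":3},{"translation":[0,0,-5],"delta_rot":[0,0,0],"jaw":3},{"translation":[0,0,-9],"delta_rot":[0,0,0],"jaw":3},{"translation":[0,0,-13],"delta_rot":[0,0,0],"jaw":3},{"translation":[0,0,-16],"delta_rot":[0,0,0],"jaw":3},{"translation":[0,0,-16],"delta_rot":[0,0,0],"jaw":3}]'

```text
time: 9.2
tool_pos: [0.4638, 0.1251, 0.1879]
tool_rot: [0.005, -0.152, 0.988, -0.0]
contact_force: [0.8, -0.2, -0.2]
gripper_width: 0.501
grasp_force: 62.4
```

```bash
cat >> h.py <<'E'
def st():
    s=state(); print(round(s['time'],2),np.round(s['tool_pos'],4),'yawY',np.degrees(np.arctan2(*rot().as_matrix()[[1,0],1])).round(1),'w',round(s['gripper_width'],3),'g',round(s['grasp_force'],1),'F',np.round(s['contact_force'],1),'j6',round(s['joint_pos'][5],2))
def go(p,yaw=None):
    d=cmd(p); dy=None
    if yaw is not None:
        c=np.degrees(np.arctan2(*rot().as_matrix()[[1,0],1])); dy=-np.radians((yaw-c+180)%360-180).round(3)
    print('go',d,'rz',dy)
E
python3 - <<'E'
from h import *
st(); go([.589,.2973,.18],158)
f=cam('wrist');boxes(f);W=cloud(f)
hsv=cv2.cvtColor(f['pixels'],cv2.COLOR_BGR2HSV);m=(hsv[...,0]>105)&(hsv[...,0]<125)&(hsv[...,1]>120)&(W[...,2]>.1)&(W[...,2]<.3)
print(m.sum(),np.nanpercentile(W[m],[2,50,98],axis=0))
E
```

```text
9.2 [0.4638 0.1251 0.1879] yawY 107.5 w 0.501 g 62.4 F [ 0.8 -0.2 -0.2] j6 -1.77
go [-17.11  12.66   0.94] rz -0.882
24889 [[0.42049143 0.09661805 0.17598943]
 [0.45304401 0.12193595 0.19381588]
 [0.49690885 0.14847924 0.19523895]]
```

send_rows --steps '[{"translation":[-3,2,0],"delta_rot":[0,0,-0.14],"jaw":3},{"translation":[-6.5,4.5,0],"delta_rot":[0,0,-0.28],"jaw":3},{"translation":[-10,7,0],"delta_rot":[0,0,-0.42],"jaw":3},{"translation":[-13.5,10,0],"delta_rot":[0,0,-0.56],"jaw":3},{"translation":[-17.1,12.7,0.5],"delta_rot":[0,0,-0.7],"jaw":3},{"translation":[-17.1,12.7,0.9],"delta_rot":[0,0,-0.84],"jaw":3},{"translation":[-17.1,12.7,0.9],"delta_rot":[0,0,-0.882],"jaw":3},{"translation":[-17.1,12.7,0.9],"delta_rot":[0,0,-0.882],"jaw":3}]'

```text
time: 10.05
tool_pos: [0.5844, 0.2971, 0.1696]
tool_rot: [-0.003, -0.559, 0.829, 0.001]
contact_force: [-0.2, -0.2, -1.1]
gripper_width: 0.495
grasp_force: 67.1
```

Run:
```python
from h import *
st(); go([.589,.2973,.055],158)
f=cam('wrist');cv2.imwrite('pics/w6.png',f['pixels'])
```

```text
10.05 [0.5844 0.2971 0.1696] yawY 158.0 w 0.495 g 67.1 F [-0.2 -0.2 -1.1] j6 -2.4
go [-0.23 -0.46 11.46] rz 0.001
```

View pics/w6.png

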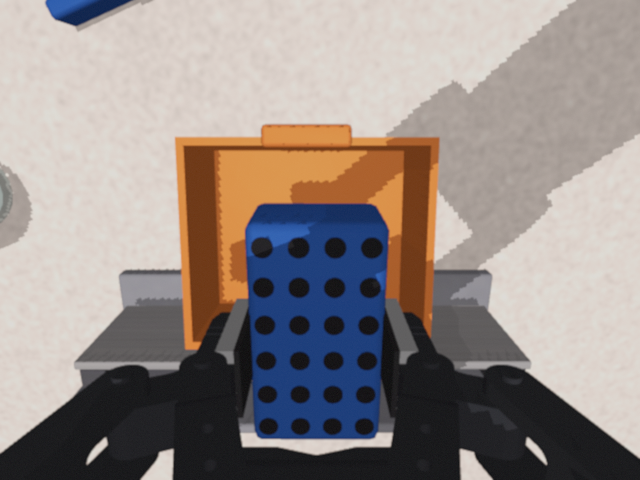

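send_rows --steps '[{"translation":[-0.2,-0.4,2],"delta_rot":[0,0,0],"jaw":3},{"translation":[-0.2,-0.4,5],"delta_rot":[0,0,0],"jaw":3},{"translation":[-0.2,-0.4,8],"delta_rot":[0,0,0],"jaw":3},{"translation":[-0.2,-0.4,10],"delta_rot":[0,0,0],"jaw":3},{"translation":[-0.2,-0.4,11],"delta_rot":[0,0,0],"jaw":3},{"translation":[-0.2,-0.4,11.5],"delta_rot":[0,0,0],"jaw":3},{"translation":[-0.2,-0.4,11.5],"delta_rot":[0,0,0],"jaw":3},{"translation":[-0.2,-0.4,11.5],"delta_rot":[0,0,0],"jaw":3}]'

```text
time: 10.9
tool_pos: [0.5912, 0.298, 0.0598]
tool_rot: [0.001, -0.559, 0.829, -0.0]
contact_force: [0.2, -0.4, -1.0]
gripper_width: 0.499
grasp_force: 67.2
```

send_rows --steps '[{"translation":[0,0,0],"delta_rot":[0,0,0],"jaw":5.5},{"translation":[0,0,0],"delta_rot":[0,0,0],"jaw":5.5},{"translation":[0,0,0],"delta_rot":[0,0,0],"jaw":5.5},{"translation":[0,0,-2],"delta_rot":[0,0,0],"jaw":5.5},{"translation":[0,0,-6],"delta_rot":[0,0,0],"jaw":5.5},{"translation":[0,0,-11],"delta_rot":[0,0,0],"jaw":5.5},{"translation":[0,0,-15],"delta_rot":[0,0,0],"jaw":7.5},{"translation":[0,0,-18],"delta_rot":[0,0,0],"jaw":7.5}]'

```text
time: 11.7
tool_pos: [0.5912, 0.298, 0.2428]
tool_rot: [0.002, -0.559, 0.829, -0.001]
contact_force: [0.3, -0.1, -0.1]
gripper_width: 0.879
grasp_force: 0.0
```

Run:
```python
from h import *
st()
f=cam('wrist');cv2.imwrite('pics/w7.png',f['pixels'])
print('top');boxes(cam('top')); go([.4625,-.2077,.15],72.2)
```

```text
11.7 [0.5912 0.298  0.2428] yawY 158.0 w 0.879 g 0.0 F [ 0.3 -0.1 -0.1] j6 -2.4
top
box [ 462.4 -207.8] [44.  80.2] long yaw -17.6 sat 9.0
go [51.93 -6.75  9.25] rz 1.498
```

View pics/w7.png

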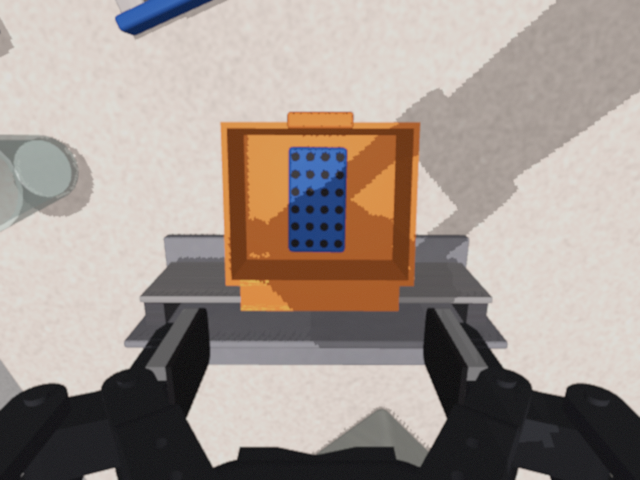

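send_rows --steps '[{"translation":[4.5,-0.6,0],"delta_rot":[0,0,0.14],"jaw":7.5},{"translation":[9,-1.2,0],"delta_rot":[0,0,0.28],"jaw":7.5},{"translation":[13.5,-1.8,0],"delta_rot":[0,0,0.42],"jaw":7.5},{"translation":[18,-2.4,0],"delta_rot":[0,0,0.56],"jaw":7.5},{"translation":[22.5,-3,0],"delta_rot":[0,0,0.7],"jaw":7.5},{"translation":[27,-3.5,0],"delta_rot":[0,0,0.84],"jaw":7.5},{"translation":[31.5,-4.1,0],"delta_rot":[0,0,0.98],"jaw":7.5},{"translation":[36,-4.7,0],"delta_rot":[0,0,1.12],"jaw":7.5}]'

```text
time: 12.6
tool_pos: [0.4979, -0.0552, 0.2372]
tool_rot: [-0.001, -0.031, 1.0, 0.0]
contact_force: [0.4, -0.3, 0.6]
gripper_width: 0.874
grasp_force: 0.0
```

Run:
```python
from h import *
st(); go([.4625,-.2077,.08],72.3)
```

```text
12.6 [ 0.4979 -0.0552  0.2372] yawY 93.5 w 0.874 g 0.0 F [ 0.4 -0.3  0.6] j6 -1.89
go [  4.46 -15.01  15.72] rz 0.371
```

send_rows --steps '[{"translation":[1.5,-4.5,0],"delta_rot":[0,0,0.12],"jaw":7.5},{"translation":[3,-9,2],"delta_rot":[0,0,0.24],"jaw":7.5},{"translation":[4.2,-13,5],"delta_rot":[0,0,0.36],"jaw":7.5},{"translation":[4.5,-15,9],"delta_rot":[0,0,0.371],"jaw":7.5},{"translation":[4.5,-15,13],"delta_rot":[0,0,0.371],"jaw":7.5},{"translation":[4.5,-15,15.5],"delta_rot":[0,0,0.371],"jaw":7.5},{"translation":[4.5,-15,15.5],"delta_rot":[0,0,0.371],"jaw":7.5},{"translation":[4.5,-15,15.5],"delta_rot":[0,0,0.371],"jaw":7.5}]'

```text
time: 13.4
tool_pos: [0.464, -0.2062, 0.083]
tool_rot: [-0.001, 0.151, 0.988, 0.0]
contact_force: [0.5, -0.8, 0.5]
gripper_width: 0.878
grasp_force: 0.0
```

Run:
```python
from h import *
st(); f=cam('wrist'); cv2.imwrite('pics/w8.png',f['pixels']); boxes(f); go([.4625,-.2077,.02],72.3)
```

```text
13.4 [ 0.464  -0.2062  0.083 ] yawY 72.6 w 0.878 g 0.0 F [ 0.5 -0.8  0.5] j6 -1.83
box [ 463.9 -208.9] [44.2 80. ] long yaw -17.6 sat 5.0
go [ 0.22 -0.17  6.44] rz 0.005
```

send_rows --steps '[{"translation":[0,-0.2,2],"delta_rot":[0,0,0],"jaw":7.5},{"translation":[0,-0.2,4.5],"delta_rot":[0,0,0],"jaw":7.5},{"translation":[0,-0.2,6],"delta_rot":[0,0,0],"jaw":7.5},{"translation":[0,-0.2,6],"delta_rot":[0,0,0],"jaw":6},{"translation":[0,-0.2,6],"delta_rot":[0,0,0],"jaw":4},{"translation":[0,-0.2,6],"delta_rot":[0,0,0],"jaw":3},{"translation":[0,-0.2,6],"delta_rot":[0,0,0],"jaw":3},{"translation":[0,-0.2,6],"delta_rot":[0,0,0],"jaw":3}]'

```text
time: 14.25
tool_pos: [0.465, -0.2091, 0.025]
tool_rot: [0.001, 0.151, 0.988, -0.001]
contact_force: [-0.2, 0.2, 6.3]
gripper_width: 0.496
grasp_force: 63.3
```

send_rows --steps '[{"translation":[0,0,0],"delta_rot":[0,0,0],"jaw":3},{"translation":[0,0,0],"delta_rot":[0,0,0],"jaw":3},{"translation":[0,0,-2],"delta_rot":[0,0,0],"jaw":3},{"translation":[0,0,-6],"delta_rot":[0,0,0],"jaw":3},{"translation":[0,0,-11],"delta_rot":[0,0,0],"jaw":3},{"translation":[0,0,-16],"delta_rot":[0,0,0],"jaw":3},{"translation":[0,0,-18],"delta_rot":[0,0,0],"jaw":3},{"translation":[0,0,-18],"delta_rot":[0,0,0],"jaw":3}]'

```text
time: 15.05
tool_pos: [0.4657, -0.2096, 0.2082]
tool_rot: [0.004, 0.151, 0.988, -0.002]
contact_force: [0.4, -0.7, -0.7]
gripper_width: 0.502
grasp_force: 62.5
```

Run:
```python
from h import *
st(); go([.588,.296,.20],158)
```

```text
15.05 [ 0.4657 -0.2096  0.2082] yawY 72.6 w 0.502 g 62.5 F [ 0.4 -0.7 -0.7] j6 -1.84
go [ 3.46 51.91  0.67] rz -1.491
```

Same offset (box bottom about 23 mm under TCP). Carry it over in two calls.

send_rows --steps '[{"translation":[0.3,4.5,0],"delta_rot":[0,0,-0.14],"jaw":3},{"translation":[0.6,9,0],"delta_rot":[0,0,-0.28],"jaw":3},{"translation":[0.9,13.5,0],"delta_rot":[0,0,-0.42],"jaw":3},{"translation":[1.2,18,0],"delta_rot":[0,0,-0.56],"jaw":3},{"translation":[1.5,22.5,0],"delta_rot":[0,0,-0.7],"jaw":3},{"translation":[1.8,27,0],"delta_rot":[0,0,-0.84],"jaw":3},{"translation":[2.1,31.5,0],"delta_rot":[0,0,-0.98],"jaw":3},{"translation":[2.4,36,0],"delta_rot":[0,0,-1.12],"jaw":3}]'

```text
time: 15.85
tool_pos: [0.5473, 0.1441, 0.2003]
tool_rot: [-0.002, -0.4, 0.917, 0.0]
contact_force: [0.7, -0.2, -1.0]
gripper_width: 0.497
grasp_force: 62.5
```

Run:
```python
from h import *
st(); go([.588,.296,.19],158)
```

```text
15.85 [0.5473 0.1441 0.2003] yawY 137.1 w 0.497 g 62.5 F [ 0.7 -0.2 -1. ] j6 -2.27
go [-13.91   7.35   1.  ] rz -0.365
```

send_rows --steps '[{"translation":[-4,2,0],"delta_rot":[0,0,-0.12],"jaw":3},{"translation":[-8,4,0.5],"delta_rot":[0,0,-0.24],"jaw":3},{"translation":[-12,6.3,1],"delta_rot":[0,0,-0.365],"jaw":3},{"translation":[-13.9,7.3,1],"delta_rot":[0,0,-0.365],"jaw":3},{"translation":[-13.9,7.3,1],"delta_rot":[0,0,-0.365],"jaw":3},{"translation":[-13.9,7.3,1],"delta_rot":[0,0,-0.365],"jaw":3},{"translation":[-13.9,7.3,1],"delta_rot":[0,0,-0.365],"jaw":3},{"translation":[-13.9,7.3,1],"delta_rot":[0,0,-0.365],"jaw":3}]'

```text
time: 16.65
tool_pos: [0.5903, 0.2923, 0.1929]
tool_rot: [-0.0, -0.556, 0.831, 0.0]
contact_force: [0.1, 0.6, -1.1]
gripper_width: 0.496
grasp_force: 62.5
```

Run:
```python
from h import *
st(); go([.588,.296,.087],158)
xh=np.array([.374,.9275]);yh=np.array([-.9275,.374])
f=cam('wrist');cv2.imwrite('pics/w9.png',f['pixels']);W=cloud(f);z=W[...,2]
hsv=cv2.cvtColor(f['pixels'],cv2.COLOR_BGR2HSV);H,S=hsv[...,0],hsv[...,1]
o=(H>3)&(H<22)&(S>140);X=W[...,:2]@xh;Y=W[...,:2]@yh
b=(H>105)&(H<125)&(S>120)&(X>.42)&(X<.56)&(Y>-.51)&(Y<-.37)&(z<.1)
print('blue',b.sum(),np.nanpercentile(X[b],[2,98]),np.nanpercentile(Y[b],[2,98]),np.nanpercentile(z[b],[5,50,95]))
print('rim Y',np.nanpercentile(Y[o],[1,99]),'X',np.nanpercentile(X[o],[1,99]))
g=(S<60)&(z>.17)&(z<.215)&(X>.44); print('grey top',np.nanpercentile(X[g],[1,99]),np.nanpercentile(Y[g],[5,50,95]),np.nanmedian(z[g]))
```

```text
16.65 [0.5903 0.2923 0.1929] yawY 157.6 w 0.496 g 62.5 F [ 0.1  0.6 -1.1] j6 -2.4
go [-0.26  0.35 10.59] rz -0.007
blue 2073 [0.45401242 0.47769449] [-0.45791388 -0.41721386] [0.04809813 0.05037368 0.05235441]
rim Y [-0.49969387 -0.37191957] X [0.42856004 0.54584617]
grey top [0.4506191  0.52812332] [-0.46019035 -0.43876576 -0.41736623] 0.19770608264097228
```

send_rows --steps '[{"translation":[-0.5,0.3,2],"delta_rot":[0,0,0],"jaw":3},{"translation":[-0.5,0.3,5],"delta_rot":[0,0,0],"jaw":3},{"translation":[-0.5,0.3,8],"delta_rot":[0,0,0],"jaw":3},{"translation":[-0.5,0.3,10],"delta_rot":[0,0,0],"jaw":3},{"translation":[-0.5,0.3,10.7],"delta_rot":[0,0,0],"jaw":3},{"translation":[-0.5,0.3,10.7],"delta_rot":[0,0,0],"jaw":3},{"translation":[-0.5,0.3,10.7],"delta_rot":[0,0,0],"jaw":3},{"translation":[-0.5,0.3,10.7],"delta_rot":[0,0,0],"jaw":3}]'

```text
time: 17.5
tool_pos: [0.5904, 0.2994, 0.0876]
tool_rot: [0.001, -0.557, 0.831, -0.0]
contact_force: [0.8, -0.2, -0.5]
gripper_width: 0.503
grasp_force: 62.6
```

send_rows --steps '[{"translation":[0,0,0],"delta_rot":[0,0,0],"jaw":5.5},{"translation":[0,0,0],"delta_rot":[0,0,0],"jaw":5.5},{"translation":[0,0,0],"delta_rot":[0,0,0],"jaw":5.5},{"translation":[0,0,-2],"delta_rot":[0,0,0],"jaw":5.5},{"translation":[0,0,-6],"delta_rot":[0,0,0],"jaw":5.5},{"translation":[0,0,-11],"delta_rot":[0,0,0],"jaw":5.5},{"translation":[0,0,-14],"delta_rot":[0,0,0],"jaw":7.5},{"translation":[0,0,-15],"delta_rot":[0,0,0],"jaw":7.5}]'

```text
time: 18.3
tool_pos: [0.5917, 0.3002, 0.2423]
tool_rot: [0.004, -0.557, 0.831, -0.001]
contact_force: [-0.0, 0.4, 0.8]
gripper_width: 0.88
grasp_force: 0.0
```

Run:
```python
from h import *
st()
f=cam('wrist');cv2.imwrite('pics/w10.png',f['pixels'])
f=cam('top');np.savez('top1.npz',**f);W=cloud(f);z=W[...,2]
hsv=cv2.cvtColor(f['pixels'],cv2.COLOR_BGR2HSV);H,S,V=cv2.split(hsv)
# pipettes: blobs 8..30 mm high, elongated
n,l,s,_=cv2.connectedComponentsWithStats(((z>.008)&(z<.03)).astype('uint8'))
for i in range(1,n):
    if not 150<s[i,4]<700: continue
    q=W[l==i]; c,sz,a=cv2.minAreaRect((q[:,:2]*1000).astype('float32'))
    vx,vy,x,y=cv2.fitLine(q[:,:2].astype('float32'),cv2.DIST_L2,0,.01,.01).ravel()
    if vx<0: vx,vy=-vx,-vy
    t=(q[:,:2]-[x,y])@[vx,vy]; tip=np.array([x,y])+np.array([vx,vy])*t.max(); but=np.array([x,y])+np.array([vx,vy])*t.min()
    k=(l==i)&(S>120)&(V>70); 
    print('rect',np.round(c),np.round(sz),'tip',tip.round(3),'but',but.round(3),'org',(tip-.085*np.array([vx,vy])).round(3),'yaw',np.degrees(np.arctan2(vy,vx)).round(1),'hue',np.median(H[k]))
# rack: end plates
for i,(u0,u1) in enumerate([(225,245),(385,405)]):
    m=np.zeros(z.shape,bool); m[165:225,u0:u1]=1; m&=(H>105)&(H<125)&(S>150)&(z>.018)
    c,sz,a=cv2.minAreaRect((W[m][:,:2]*1000).astype('float32')); print('plate',c,sz,a)
```

```text
18.3 [0.5917 0.3002 0.2423] yawY 157.7 w 0.88 g 0.0 F [-0.   0.4  0.8] j6 -2.39
rect [ 771. -283.] [204.  56.] tip [ 0.772 -0.188] but [ 0.771 -0.388] org [ 0.772 -0.273] yaw 89.7 hue nan
rect [769. -29.] [235.   5.] tip [0.769 0.088] but [ 0.769 -0.146] org [0.769 0.003] yaw 89.9 hue nan
rect [707. 313.] [43. 65.] tip [0.737 0.296] but [0.673 0.315] org [0.656 0.32 ] yaw -16.4 hue 12.0
rect [631. 287.] [86. 37.] tip [0.648 0.326] but [0.614 0.248] org [0.614 0.249] yaw 66.3 hue 15.0
rect [ 459. -584.] [232.  15.] tip [ 0.572 -0.559] but [ 0.345 -0.604] org [ 0.489 -0.575] yaw 11.2 hue nan
rect [552. 317.] [83. 40.] tip [0.567 0.356] but [0.536 0.278] org [0.535 0.277] yaw 68.0 hue 14.0
rect [513. 383.] [36. 69.] tip [0.544 0.367] but [0.485 0.399] org [0.469 0.408] yaw -28.7 hue nan
rect [ 457. -312.] [ 23. 149.] tip [ 0.531 -0.32 ] but [ 0.383 -0.304] org [ 0.447 -0.311] yaw -6.3 hue 2.0
rect [ 442. -409.] [146.  23.] tip [ 0.515 -0.406] but [ 0.369 -0.41 ] org [ 0.43  -0.408] yaw 1.2 hue 25.0
rect [435.  12.] [ 22. 148.] tip [ 0.507 -0.002] but [0.362 0.025] org [0.424 0.014] yaw -10.7 hue 110.0
rect [ -49. -575.] [ 29. 111.] tip [-0.019 -0.621] but [-0.07  -0.523] org [-0.059 -0.546] yaw -62.6 hue 23.5
plate (627.7431030273438, 122.2625503540039) (10.5555419921875, 94.70404052734375) 89.79422760009766
plate (623.2379760742188, -285.1075744628906) (10.456380844116211, 95.08748626708984) 87.98219299316406
  return _methods._mean(a, axis=axis, dtype=dtype,
  ret = ret.dtype.type(ret / rcount)
```

View pics/w10.png

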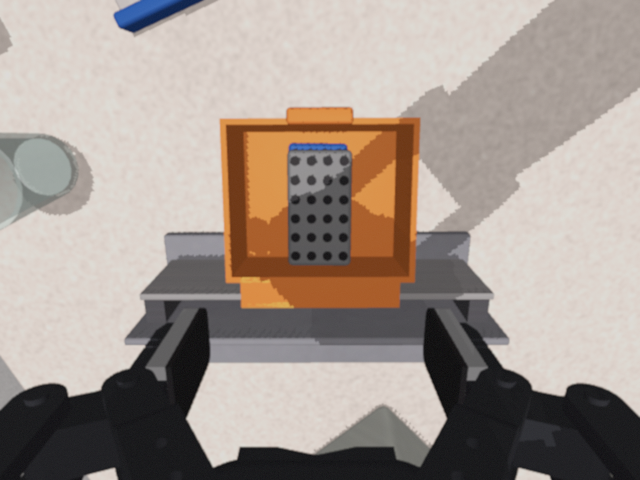

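Run:
```python
from h import *
go([.425,.0145,.15],79.3)
```

```text
go [32.7   4.51  8.75] rz 1.368
```

send_rows --steps '[{"translation":[4.3,0.6,0],"delta_rot":[0,0,0.145],"jaw":5},{"translation":[8.6,1.2,0],"delta_rot":[0,0,0.29],"jaw":5},{"translation":[12.9,1.8,1],"delta_rot":[0,0,0.435],"jaw":5},{"translation":[17.2,2.4,2],"delta_rot":[0,0,0.58],"jaw":5},{"translation":[21.5,3,4],"delta_rot":[0,0,0.725],"jaw":5},{"translation":[25.8,3.6,6],"delta_rot":[0,0,0.87],"jaw":5},{"translation":[30,4.2,8],"delta_rot":[0,0,1.015],"jaw":5},{"translation":[32.7,4.5,8.7],"delta_rot":[0,0,1.16],"jaw":5}]'

```text
time: 19.2
tool_pos: [0.4192, 0.0128, 0.1435]
tool_rot: [-0.005, -0.007, 1.0, 0.0]
contact_force: [-0.0, -0.8, -1.3]
gripper_width: 0.583
grasp_force: 0.0
```

```bash
cat >> h.py <<'E'
def pip(f,xy,r=.12):
    "pipette near xy: axis fit from points above the bench"
    W=cloud(f); z=W[...,2]; m=(z>.006)&(z<.03)&(np.hypot(W[...,0]-xy[0],W[...,1]-xy[1])<r)
    n,l,s,_=cv2.connectedComponentsWithStats(m.astype('uint8'))
    i=1+np.argmax(s[1:,4]); q=W[l==i]
    c,sz,a=cv2.minAreaRect((q[:,:2]*1000).astype('float32'))
    g=q[q[:,2]>.0195]; gc=cv2.minAreaRect((g[:,:2]*1000).astype('float32'))
    vx,vy,x,y=cv2.fitLine(q[:,:2].astype('float32'),cv2.DIST_L2,0,.01,.01).ravel()
    if vx<0: vx,vy=-vx,-vy
    print('pip rect',np.round(c),np.round(sz),'fityaw',np.degrees(np.arctan2(vy,vx)).round(1),'grip',np.round(gc[0],1),np.round(gc[1],1),round(gc[2],1),'n',s[i,4])
E
python3 - <<'E'
from h import *
st(); f=cam('wrist'); cv2.imwrite('pics/w11.png',f['pixels']); pip(f,(.425,.0145)); go([.425,.0145,.05],79.3)
E
```

```text
19.2 [0.4192 0.0128 0.1435] yawY 90.8 w 0.583 g 0.0 F [-0.  -0.8 -1.3] j6 -1.73
pip rect [436.  11.] [ 22. 150.] fityaw -10.6 grip [425.6  12.9] [22.  99.7] 79.4 n 5927
go [-0.8   0.36  9.28] rz 0.195
```

View pics/w11.png

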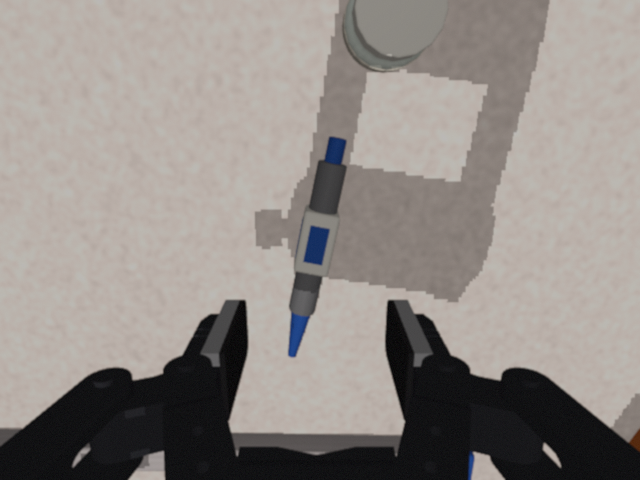

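send_rows --steps '[{"translation":[-0.4,0.1,2],"delta_rot":[0,0,0.1],"jaw":5},{"translation":[-0.4,0.1,5],"delta_rot":[0,0,0.195],"jaw":5},{"translation":[-0.4,0.1,8],"delta_rot":[0,0,0.195],"jaw":5},{"translation":[-0.4,0.1,9],"delta_rot":[0,0,0.195],"jaw":5},{"translation":[-0.4,0.1,9],"delta_rot":[0,0,0.195],"jaw":5},{"translation":[-0.4,0.1,9],"delta_rot":[0,0,0.195],"jaw":5},{"translation":[-0.4,0.1,9],"delta_rot":[0,0,0.195],"jaw":5},{"translation":[-0.4,0.1,9],"delta_rot":[0,0,0.195],"jaw":5}]'

```text
time: 20.05
tool_pos: [0.429, 0.0149, 0.0608]
tool_rot: [0.001, 0.087, 0.996, -0.0]
contact_force: [-0.3, -0.0, -0.4]
gripper_width: 0.584
grasp_force: 0.0
```

Run:
```python
from h import *
st(); go([.4255,.013,.018],79.4)
```

```text
20.05 [0.429  0.0149 0.0608] yawY 80.1 w 0.584 g 0.0 F [-0.3 -0.  -0.4] j6 -1.54
go [ 0.33 -0.25  4.28] rz 0.011
```

send_rows --steps '[{"translation":[0.3,-0.2,2],"delta_rot":[0,0,0.01],"jaw":5},{"translation":[0.3,-0.2,4.3],"delta_rot":[0,0,0.01],"jaw":5},{"translation":[0.3,-0.2,4.3],"delta_rot":[0,0,0.01],"jaw":5},{"translation":[0.3,-0.2,4.3],"delta_rot":[0,0,0.01],"jaw":3.5},{"translation":[0.3,-0.2,4.3],"delta_rot":[0,0,0.01],"jaw":2.5},{"translation":[0.3,-0.2,4.3],"delta_rot":[0,0,0.01],"jaw":1},{"translation":[0.3,-0.2,4.3],"delta_rot":[0,0,0.01],"jaw":1},{"translation":[0.3,-0.2,4.3],"delta_rot":[0,0,0.01],"jaw":1}]'

```text
time: 20.85
tool_pos: [0.4261, 0.0134, 0.0181]
tool_rot: [0.002, 0.092, 0.996, -0.0]
contact_force: [-1.2, -0.1, 6.5]
gripper_width: 0.239
grasp_force: 61.1
```

Run:
```python
from h import *
st()
```

```text
20.85 [0.4261 0.0134 0.0181] yawY 79.5 w 0.239 g 61.1 F [-1.2 -0.1  6.5] j6 -1.53
```

send_rows --steps '[{"translation":[0,0,0],"delta_rot":[0,0,0],"jaw":1},{"translation":[0,0,-1],"delta_rot":[0,0,0],"jaw":1},{"translation":[0,0,-4],"delta_rot":[0,0,0],"jaw":1},{"translation":[0,0,-8],"delta_rot":[0,0,0],"jaw":1},{"translation":[0,0,-12],"delta_rot":[0,0,0],"jaw":1},{"translation":[0,0,-16],"delta_rot":[0,0,0],"jaw":1},{"translation":[0,0,-16],"delta_rot":[0,0,0],"jaw":1},{"translation":[0,0,-16],"delta_rot":[0,0,0],"jaw":1}]'

```text
time: 21.65
tool_pos: [0.425, 0.0135, 0.1777]
tool_rot: [0.001, 0.092, 0.996, -0.0]
contact_force: [-0.1, -0.1, -2.3]
gripper_width: 0.237
grasp_force: 60.3
```

Run:
```python
from h import *
st(); go([.626,.02,.18],89.4)
```

```text
21.65 [0.425  0.0135 0.1777] yawY 79.5 w 0.237 g 60.3 F [-0.1 -0.1 -2.3] j6 -1.53
go [-19.64   4.31  -0.17] rz -0.173
```

send_rows --steps '[{"translation":[-4,1,0],"delta_rot":[0,0,-0.08],"jaw":1},{"translation":[-8,2,0],"delta_rot":[0,0,-0.173],"jaw":1},{"translation":[-12,3,0],"delta_rot":[0,0,-0.173],"jaw":1},{"translation":[-16,4,0],"delta_rot":[0,0,-0.173],"jaw":1},{"translation":[-19.6,4.3,0],"delta_rot":[0,0,-0.173],"jaw":1},{"translation":[-19.6,4.3,0],"delta_rot":[0,0,-0.173],"jaw":1},{"translation":[-19.6,4.3,0],"delta_rot":[0,0,-0.173],"jaw":1},{"translation":[-19.6,4.3,0],"delta_rot":[0,0,-0.173],"jaw":1}]'

```text
time: 22.45
tool_pos: [0.6234, 0.0202, 0.1746]
tool_rot: [-0.002, 0.005, 1.0, 0.0]
contact_force: [0.7, 0.0, -0.2]
gripper_width: 0.242
grasp_force: 60.2
```

Run:
```python
from h import *
st(); f=cam('wrist'); cv2.imwrite('pics/w12.png',f['pixels']); np.savez('w12.npz',**f)
W=cloud(f);z=W[...,2]
hsv=cv2.cvtColor(f['pixels'],cv2.COLOR_BGR2HSV);H,S,V=cv2.split(hsv)
m=(H>105)&(H<125)&(S>130)&(abs(z-.026)<.004)&(W[...,0]>.5)
print('endplate',m.sum(),cv2.minAreaRect((W[m][:,:2]*1000).astype('float32')))
def comps(m,n0,a=40):
    n,l,s,_=cv2.connectedComponentsWithStats(m.astype('uint8'))
    for i in range(1,n):
        if s[i,4]>a: q=W[l==i]; print(n0,s[i],'min',np.nanpercentile(q,2,axis=0).round(4),'max',np.nanpercentile(q,98,axis=0).round(4))
comps((z>.075)&(z<.09)&(W[...,0]>.5),'leaf')
comps((z>.14)&(z<.19),'held')
t=cam('top'); W=cloud(t); z=W[...,2]
comps((z>.078)&(z<.09)&(W[...,0]>.57)&(W[...,0]<.68)&(W[...,1]<.12)&(W[...,1]>-.28),'top leaf',8)
```

```text
22.45 [0.6234 0.0202 0.1746] yawY 89.4 w 0.242 g 60.2 F [ 0.7  0.  -0.2] j6 -1.65
endplate 2805 ((710.1917724609375, -30.191696166992188), (88.47689819335938, 397.20953369140625), 28.3071346282959)
leaf [   4  184   65   22 1201] min [ 0.5881 -0.1417  0.076 ] max [ 0.5978 -0.1134  0.0839]
leaf [ 196  184   58   22 1139] min [ 0.5887 -0.0417  0.0774] max [ 0.5987 -0.0138  0.0839]
leaf [ 385  184   58   21 1104] min [0.5894 0.0577 0.0776] max [0.5991 0.0854 0.0838]
leaf [  31  303   59   23 1048] min [ 0.6579 -0.1421  0.0759] max [ 0.6682 -0.1138  0.0838]
leaf [207 303  52  22 779] min [ 0.6583 -0.0422  0.0767] max [ 0.6684 -0.0152  0.0837]
leaf [381 302  52  23 878] min [0.6591 0.0578 0.0767] max [0.6694 0.0853 0.0837]
leaf [177 461  19  19 148] min [ 0.7701 -0.0683  0.0795] max [ 0.775  -0.06    0.0886]
held [  238   137   159   317 19904] min [5.614e-01 3.000e-04 1.678e-01] max [0.6678 0.0404 0.1877]
top leaf [328 171  12   5  49] min [ 0.6563 -0.1412  0.0795] max [ 0.6655 -0.1144  0.0871]
top leaf [369 171  12   4  48] min [ 0.6552 -0.2398  0.0795] max [ 0.6643 -0.2132  0.0871]
top leaf [370 199  12   5  58] min [ 0.5852 -0.2393  0.0792] max [ 0.5956 -0.2127  0.0861]
top leaf [287 201  12   5  51] min [ 0.5873 -0.0405  0.0788] max [ 0.5971 -0.0139  0.0873]
top leaf [329 200  12   5  57] min [ 0.5861 -0.141   0.0788] max [ 0.5963 -0.1146  0.0869]
```

View pics/w12.png

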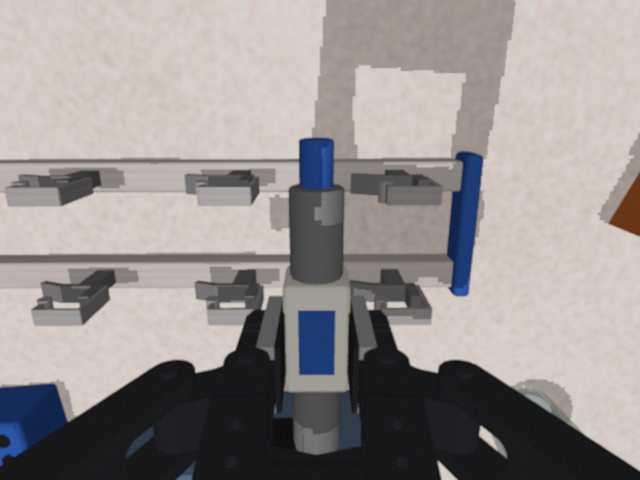

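send_rows --steps '[{"translation":[-0.3,0.1,3],"delta_rot":[0,0,0],"jaw":1},{"translation":[-0.3,0.1,6],"delta_rot":[0,0,0],"jaw":1},{"translation":[-0.3,0.1,9],"delta_rot":[0,0,0],"jaw":1},{"translation":[-0.3,0.1,10.5],"delta_rot":[0,0,0],"jaw":1},{"translation":[-0.3,0.1,10.9],"delta_rot":[0,0,0],"jaw":1},{"translation":[-0.3,0.1,10.9],"delta_rot":[0,0,0],"jaw":1},{"translation":[-0.3,0.1,10.9],"delta_rot":[0,0,0],"jaw":1},{"translation":[-0.3,0.1,10.9],"delta_rot":[0,0,0],"jaw":1}]'

```text
time: 23.35
tool_pos: [0.6294, 0.0209, 0.0694]
tool_rot: [0.002, 0.005, 1.0, -0.0]
contact_force: [0.7, -0.1, -1.2]
gripper_width: 0.242
grasp_force: 60.2
```

Run:
```python
from h import *
st(); go([.628,.055,.068],89.6)
f=cam('wrist'); W=cloud(f);z=W[...,2]; hsv=cv2.cvtColor(f['pixels'],cv2.COLOR_BGR2HSV)
v,u=np.mgrid[:480,:640]
m=(z>.05)&(z<.085)&(W[...,0]<.61)&(abs(W[...,1]-.021)<.016); q=W[m]
print('held rear part',m.sum(),np.nanpercentile(q,[1,50,99],axis=0).round(4))
```

```text
23.35 [0.6294 0.0209 0.0694] yawY 89.4 w 0.242 g 60.2 F [ 0.7 -0.1 -1.2] j6 -1.64
go [0.18 3.41 0.14] rz -0.004
held rear part 7312 [[0.5647 0.0123 0.061 ]
 [0.5891 0.0213 0.0686]
 [0.6099 0.0301 0.0721]]
```

send_rows --steps '[{"translation":[0,1,0.1],"delta_rot":[0,0,0],"jaw":1},{"translation":[0,2,0.1],"delta_rot":[0,0,0],"jaw":1},{"translation":[0,3,0.1],"delta_rot":[0,0,0],"jaw":1},{"translation":[0,3.4,0.1],"delta_rot":[0,0,0],"jaw":1},{"translation":[0,3.8,0.1],"delta_rot":[0,0,0],"jaw":1},{"translation":[0,4.2,0.1],"delta_rot":[0,0,0],"jaw":1},{"translation":[0,4.5,0.1],"delta_rot":[0,0,0],"jaw":1},{"translation":[0,4.5,0.1],"delta_rot":[0,0,0],"jaw":1}]'

```text
time: 24.2
tool_pos: [0.6292, 0.0641, 0.0671]
tool_rot: [0.001, 0.005, 1.0, -0.003]
contact_force: [-1.0, -8.6, 1.5]
gripper_width: 0.241
grasp_force: 60.6
```

send_rows --steps '[{"translation":[0,0.1,0],"delta_rot":[0,0,0],"jaw":1},{"translation":[0,0.2,0],"delta_rot":[0,0,0],"jaw":1},{"translation":[0,0.25,0],"delta_rot":[0,0,0],"jaw":1},{"translation":[0,0.3,0],"delta_rot":[0,0,0],"jaw":1},{"translation":[0,0.3,0],"delta_rot":[0,0,0],"jaw":1},{"translation":[0,0.3,0],"delta_rot":[0,0,0],"jaw":1},{"translation":[0,0.3,0],"delta_rot":[0,0,0],"jaw":1},{"translation":[0,0.3,0],"delta_rot":[0,0,0],"jaw":1}]'

```text
time: 25.0
tool_pos: [0.6293, 0.0679, 0.0672]
tool_rot: [0.001, 0.005, 1.0, -0.002]
contact_force: [-0.4, -7.9, 2.1]
gripper_width: 0.238
grasp_force: 60.7
```

Run:
```python
from h import *
st()
```

```text
25.0 [0.6293 0.0679 0.0672] yawY 89.4 w 0.238 g 60.7 F [-0.4 -7.9  2.1] j6 -1.57
```

send_rows --steps '[{"translation":[0,0.1,0],"delta_rot":[0,0,0],"jaw":1},{"translation":[0,0.1,0],"delta_rot":[0,0,0],"jaw":1},{"translation":[0,0.2,0],"delta_rot":[0,0,0],"jaw":1},{"translation":[0,0.2,0],"delta_rot":[0,0,0],"jaw":1},{"translation":[0,0.2,0],"delta_rot":[0,0,0],"jaw":1},{"translation":[0,0.2,0],"delta_rot":[0,0,0],"jaw":1},{"translation":[0,0.2,0],"delta_rot":[0,0,0],"jaw":1},{"translation":[0,0.2,0],"delta_rot":[0,0,0],"jaw":1}]'

```text
time: 25.8
tool_pos: [0.6293, 0.0681, 0.0672]
tool_rot: [0.001, 0.005, 1.0, -0.004]
contact_force: [0.2, -12.1, 2.2]
gripper_width: 0.242
grasp_force: 60.8
```

Run:
```python
from h import *
st()
```

```text
25.8 [0.6293 0.0681 0.0672] yawY 89.4 w 0.242 g 60.8 F [  0.2 -12.1   2.2] j6 -1.56
```

send_rows --steps '[{"translation":[0,0.2,0],"delta_rot":[0,0,0],"jaw":1},{"translation":[0,0.4,0],"delta_rot":[0,0,0],"jaw":1},{"translation":[0,0.6,0],"delta_rot":[0,0,0],"jaw":1},{"translation":[0,0.6,0],"delta_rot":[0,0,0],"jaw":1},{"translation":[0,0.6,0],"delta_rot":[0,0,0],"jaw":1},{"translation":[0,0.6,0],"delta_rot":[0,0,0],"jaw":1},{"translation":[0,0.6,0],"delta_rot":[0,0,0],"jaw":1},{"translation":[0,0.6,0],"delta_rot":[0,0,0],"jaw":1}]'

```text
time: 26.6
tool_pos: [0.6294, 0.0684, 0.0672]
tool_rot: [0.0, 0.005, 1.0, -0.009]
contact_force: [-3.3, -29.1, 4.2]
gripper_width: 0.243
grasp_force: 61.1
```

Run:
```python
from h import *
st()
```

```text
26.6 [0.6294 0.0684 0.0672] yawY 89.4 w 0.243 g 61.1 F [ -3.3 -29.1   4.2] j6 -1.56
```

send_rows --steps '[{"translation":[0,-0.4,0],"delta_rot":[0,0,0],"jaw":1},{"translation":[0,-0.8,0],"delta_rot":[0,0,0],"jaw":1},{"translation":[0,-0.8,0],"delta_rot":[0,0,0],"jaw":3.5},{"translation":[0,-0.8,0],"delta_rot":[0,0,0],"jaw":5},{"translation":[0,-0.8,0],"delta_rot":[0,0,0],"jaw":5},{"translation":[0,-0.8,0],"delta_rot":[0,0,0],"jaw":5},{"translation":[0,-0.8,-4],"delta_rot":[0,0,0],"jaw":5},{"translation":[0,-0.8,-8],"delta_rot":[0,0,0],"jaw":5}]'

```text
time: 27.4
tool_pos: [0.627, 0.0696, 0.145]
tool_rot: [-0.002, 0.005, 1.0, 0.0]
contact_force: [-0.0, -0.2, 0.6]
gripper_width: 0.581
grasp_force: 0.0
```

send_rows --steps '[{"translation":[0,-1,-2],"delta_rot":[0,0,0],"jaw":5},{"translation":[1,-4,-2],"delta_rot":[0,0,0],"jaw":5},{"translation":[3,-8,-2],"delta_rot":[0,0,0],"jaw":5},{"translation":[5,-12,-2],"delta_rot":[0,0,0],"jaw":5},{"translation":[7,-16,-2],"delta_rot":[0,0,0],"jaw":5},{"translation":[9,-20,-2],"delta_rot":[0,0,0],"jaw":5},{"translation":[11,-24,-2],"delta_rot":[0,0,0],"jaw":5},{"translation":[12,-25,-2],"delta_rot":[0,0,0],"jaw":5}]'

```text
time: 28.2
tool_pos: [0.5046, -0.1822, 0.1664]
tool_rot: [-0.0, 0.007, 1.0, -0.0]
contact_force: [-0.8, -0.4, 0.9]
gripper_width: 0.585
grasp_force: 0.0
```

```bash
cat >> h.py <<'E'
def held(W,x0,y0):
    "a clipped pipette near x0,y0: rear shaft and whole extents at z .055-.08"
    z=W[...,2]; m=(z>.058)&(z<.076)&(abs(W[...,0]-x0)<.1)&(abs(W[...,1]-y0)<.03); q=W[m]
    r=q[(q[:,0]<x0-.045)]; f=q[q[:,0]>x0+.045]; g=q[abs(q[:,0]-x0)<.018]
    for n,a in(('rear',r),('front',f),('grip',g)): print(n,len(a),np.nanpercentile(a,[2,50,98],axis=0).round(4).tolist() if len(a) else '')
E
python3 - <<'E'
from h import *
st(); W=cloud(cam('top')); held(W,.628,.0686)
t=cam('top'); pip(t,(.447,-.312)); pip(t,(.431,-.409)); go([.447,-.311,.15],83.7)
E
```

```text
28.2 [ 0.5046 -0.1822  0.1664] yawY 89.2 w 0.585 g 0.0 F [-0.8 -0.4  0.9] j6 -2.04
rear 48 [[0.5629, 0.0603, 0.0625], [0.5766, 0.0684, 0.0657], [0.5827, 0.0771, 0.0724]]
front 70 [[0.6735, 0.0616, 0.059], [0.6891, 0.0678, 0.0644], [0.712, 0.0748, 0.0703]]
grip 139 [[0.6114, 0.0574, 0.0597], [0.6277, 0.0679, 0.0712], [0.6456, 0.0782, 0.0749]]
pip rect [ 445. -409.] [141.  23.] fityaw 0.9 grip [ 436.  -408.9] [122.3  22.5] 2.4 n 397
pip rect [ 442. -409.] [146.  23.] fityaw 1.3 grip [ 436.  -408.9] [122.3  22.5] 2.4 n 417
go [  5.63 -13.13   1.62] rz 0.096
```

send_rows --steps '[{"translation":[2,-4.5,0],"delta_rot":[0,0,0.05],"jaw":5},{"translation":[4,-9,1],"delta_rot":[0,0,0.096],"jaw":5},{"translation":[5.6,-13.1,3],"delta_rot":[0,0,0.096],"jaw":5},{"translation":[5.6,-13.1,7],"delta_rot":[0,0,0.096],"jaw":5},{"translation":[5.6,-13.1,10.6],"delta_rot":[0,0,0.096],"jaw":5},{"translation":[5.6,-13.1,10.6],"delta_rot":[0,0,0.096],"jaw":5},{"translation":[5.6,-13.1,10.6],"delta_rot":[0,0,0.096],"jaw":5},{"translation":[5.6,-13.1,10.6],"delta_rot":[0,0,0.096],"jaw":5}]'

```text
time: 29.1
tool_pos: [0.4505, -0.3104, 0.0628]
tool_rot: [0.002, 0.053, 0.999, -0.001]
contact_force: [0.3, -0.3, 0.3]
gripper_width: 0.587
grasp_force: 0.0
```

Run:
```python
from h import *
st(); f=cam('wrist'); pip(f,(.447,-.312),.09); go([.447,-.311,.018],83.7)
t=cam('top'); pip(t,(.447,-.312),.08)
```

```text
29.1 [ 0.4505 -0.3104  0.0628] yawY 84.0 w 0.587 g 0.0 F [ 0.3 -0.3  0.3] j6 -2.21
pip rect [ 459. -314.] [ 23. 150.] fityaw -6.0 grip [ 448.8 -313.1] [21.9 99.4] 83.9 n 11519
go [ 0.37 -0.05  4.51] rz 0.004
pip rect [ 420. -313.] [15. 16.] fityaw -15.7 grip [ 421.2 -310.1] [ 9.  17.7] 79.1 n 33
```

send_rows --steps '[{"translation":[0.2,-0.2,2],"delta_rot":[0,0,0],"jaw":5},{"translation":[0.2,-0.2,4.4],"delta_rot":[0,0,0],"jaw":5},{"translation":[0.2,-0.2,4.4],"delta_rot":[0,0,0],"jaw":5},{"translation":[0.2,-0.2,4.4],"delta_rot":[0,0,0],"jaw":3.5},{"translation":[0.2,-0.2,4.4],"delta_rot":[0,0,0],"jaw":2.5},{"translation":[0.2,-0.2,4.4],"delta_rot":[0,0,0],"jaw":1},{"translation":[0.2,-0.2,4.4],"delta_rot":[0,0,0],"jaw":1},{"translation":[0.2,-0.2,4.4],"delta_rot":[0,0,0],"jaw":1}]'

```text
time: 30.0
tool_pos: [0.4477, -0.313, 0.0186]
tool_rot: [0.001, 0.053, 0.999, -0.001]
contact_force: [-1.0, 1.6, 5.0]
gripper_width: 0.243
grasp_force: 61.4
```

Run:
```python
from h import *
st()
```

```text
30.0 [ 0.4477 -0.313   0.0186] yawY 83.9 w 0.243 g 61.4 F [-1.   1.6  5. ] j6 -2.21
```

send_rows --steps '[{"translation":[0,0,0],"delta_rot":[0,0,0],"jaw":1},{"translation":[0,0,-1],"delta_rot":[0,0,0],"jaw":1},{"translation":[0,0,-4],"delta_rot":[0,0,0],"jaw":1},{"translation":[0,0,-8],"delta_rot":[0,0,0],"jaw":1},{"translation":[0,0,-12],"delta_rot":[0,0,0],"jaw":1},{"translation":[0,0,-16],"delta_rot":[0,0,0],"jaw":1},{"translation":[0,0,-16],"delta_rot":[0,0,0],"jaw":1},{"translation":[0,0,-16],"delta_rot":[0,0,0],"jaw":1}]'

```text
time: 30.8
tool_pos: [0.4467, -0.3122, 0.1779]
tool_rot: [0.001, 0.053, 0.999, -0.001]
contact_force: [-0.8, -0.7, -1.6]
gripper_width: 0.241
grasp_force: 60.5
```

Run:
```python
from h import *
st(); go([.627,-.178,.18],89.6); W=cloud(cam('wrist'));
q=W[(W[...,2]>.15)&(W[...,2]<.19)&(W[...,0]<.43)]; print(np.nanpercentile(q,[1,50,99],axis=0).round(4))
```

```text
30.8 [ 0.4467 -0.3122  0.1779] yawY 83.9 w 0.241 g 60.5 F [-0.8 -0.7 -1.6] j6 -2.21
go [-16.5   15.26  -0.2 ] rz -0.1
[[ 0.3839 -0.3199  0.1683]
 [ 0.4092 -0.3079  0.177 ]
 [ 0.4297 -0.2994  0.1813]]
```

send_rows --steps '[{"translation":[-3,2.8,0],"delta_rot":[0,0,-0.05],"jaw":1},{"translation":[-6,5.6,0],"delta_rot":[0,0,-0.1],"jaw":1},{"translation":[-9,8.4,0],"delta_rot":[0,0,-0.1],"jaw":1},{"translation":[-12,11.2,0],"delta_rot":[0,0,-0.1],"jaw":1},{"translation":[-15,14,0],"delta_rot":[0,0,-0.1],"jaw":1},{"translation":[-16.5,15.3,0],"delta_rot":[0,0,-0.1],"jaw":1},{"translation":[-16.5,15.3,0],"delta_rot":[0,0,-0.1],"jaw":1},{"translation":[-16.5,15.3,0],"delta_rot":[0,0,-0.1],"jaw":1}]'

```text
time: 31.65
tool_pos: [0.6254, -0.1767, 0.1736]
tool_rot: [-0.002, 0.003, 1.0, 0.001]
contact_force: [0.6, -1.0, -1.2]
gripper_width: 0.245
grasp_force: 60.5
```

send_rows --steps '[{"translation":[0,0,3],"delta_rot":[0,0,0],"jaw":1},{"translation":[0,0,6],"delta_rot":[0,0,0],"jaw":1},{"translation":[0,0,8],"delta_rot":[0,0,0],"jaw":1},{"translation":[0,0,9],"delta_rot":[0,0,0],"jaw":1},{"translation":[0,0,9],"delta_rot":[0,0,0],"jaw":1},{"translation":[0,0,9],"delta_rot":[0,0,0],"jaw":1},{"translation":[0,0,9],"delta_rot":[0,0,0],"jaw":1},{"translation":[0,0,9],"delta_rot":[0,0,0],"jaw":1}]'

```text
time: 32.45
tool_pos: [0.6276, -0.1778, 0.0881]
tool_rot: [0.001, 0.003, 1.0, -0.001]
contact_force: [-0.4, 0.7, -1.4]
gripper_width: 0.238
grasp_force: 60.5
```

Run:
```python
from h import *
st(); go([.628,-.178,.0685],89.6)
W=cloud(cam('wrist'));z=W[...,2]
q=W[(z>.075)&(z<.1)&(W[...,0]<.61)&(abs(W[...,1]+.178)<.016)]; print('held rear',np.nanpercentile(q,[1,50,99],axis=0).round(4))
m=(z>.076)&(z<.086)&(W[...,0]>.58)&(W[...,0]<.605)&(abs(W[...,1]+.127)<.025); print('leaf',np.nanpercentile(W[m],[2,98],axis=0).round(4))
```

```text
32.45 [ 0.6276 -0.1778  0.0881] yawY 89.6 w 0.238 g 60.5 F [-0.4  0.7 -1.4] j6 -1.95
go [-0.03 -0.02  1.96] rz 0.0
held rear [[ 0.5643 -0.1867  0.079 ]
 [ 0.5891 -0.1774  0.0869]
 [ 0.6098 -0.1685  0.0908]]
leaf [[ 0.5878 -0.1423  0.0779]
 [ 0.5978 -0.1145  0.0838]]
```

send_rows --steps '[{"translation":[0,0,1],"delta_rot":[0,0,0],"jaw":1},{"translation":[0,0,2],"delta_rot":[0,0,0],"jaw":1},{"translation":[0,0,2],"delta_rot":[0,0,0],"jaw":1},{"translation":[0,1,2],"delta_rot":[0,0,0],"jaw":1},{"translation":[0,2,2],"delta_rot":[0,0,0],"jaw":1},{"translation":[0,3,2],"delta_rot":[0,0,0],"jaw":1},{"translation":[0,3.4,2],"delta_rot":[0,0,0],"jaw":1},{"translation":[0,3.8,2],"delta_rot":[0,0,0],"jaw":1}]'

```text
time: 33.3
tool_pos: [0.6276, -0.1414, 0.0675]
tool_rot: [0.001, 0.003, 1.0, -0.003]
contact_force: [-0.3, -10.2, -1.9]
gripper_width: 0.239
grasp_force: 60.5
```

send_rows --steps '[{"translation":[0,0.3,0],"delta_rot":[0,0,0],"jaw":1},{"translation":[0,0.6,0],"delta_rot":[0,0,0],"jaw":1},{"translation":[0,0.8,0],"delta_rot":[0,0,0],"jaw":1},{"translation":[0,1,0],"delta_rot":[0,0,0],"jaw":1},{"translation":[0,1.2,0],"delta_rot":[0,0,0],"jaw":1},{"translation":[0,1.2,0],"delta_rot":[0,0,0],"jaw":1},{"translation":[0,1.2,0],"delta_rot":[0,0,0],"jaw":1},{"translation":[0,1.2,0],"delta_rot":[0,0,0],"jaw":1}]'

```text
time: 34.1
tool_pos: [0.6278, -0.1318, 0.0676]
tool_rot: [0.001, 0.003, 1.0, -0.005]
contact_force: [0.1, -16.5, -1.8]
gripper_width: 0.241
grasp_force: 60.6
```

Run:
```python
from h import *
st()
```

```text
34.1 [ 0.6278 -0.1318  0.0676] yawY 89.6 w 0.241 g 60.6 F [  0.1 -16.5  -1.8] j6 -1.88
```

send_rows --steps '[{"translation":[0,0.2,0],"delta_rot":[0,0,0],"jaw":1},{"translation":[0,-0.4,0],"delta_rot":[0,0,0],"jaw":1},{"translation":[0,-0.4,0],"delta_rot":[0,0,0],"jaw":3.5},{"translation":[0,-0.4,0],"delta_rot":[0,0,0],"jaw":5},{"translation":[0,-0.4,0],"delta_rot":[0,0,0],"jaw":5},{"translation":[0,-0.4,0],"delta_rot":[0,0,0],"jaw":5},{"translation":[0,-0.4,-4],"delta_rot":[0,0,0],"jaw":5},{"translation":[0,-0.4,-8],"delta_rot":[0,0,0],"jaw":5}]'

```text
time: 34.9
tool_pos: [0.6256, -0.1303, 0.145]
tool_rot: [-0.002, 0.003, 1.0, 0.001]
contact_force: [-0.0, 0.2, 0.2]
gripper_width: 0.583
grasp_force: 0.0
```

send_rows --steps '[{"translation":[1,0,-3],"delta_rot":[0,0,0],"jaw":5},{"translation":[4,-3,-3],"delta_rot":[0,0,0],"jaw":5},{"translation":[7,-7,-3],"delta_rot":[0,0,0],"jaw":5},{"translation":[10,-11,-3],"delta_rot":[0,0,0],"jaw":5},{"translation":[13,-15,-3],"delta_rot":[0,0,0],"jaw":5},{"translation":[16,-19,-3],"delta_rot":[0,0,0],"jaw":5},{"translation":[19,-23,-3],"delta_rot":[0,0,0],"jaw":5},{"translation":[19.5,-26,-3],"delta_rot":[0,0,0],"jaw":5}]'

```text
time: 35.7
tool_pos: [0.4277, -0.3916, 0.1764]
tool_rot: [-0.0, 0.005, 1.0, -0.0]
contact_force: [1.3, -0.1, 0.5]
gripper_width: 0.584
grasp_force: 0.0
```

Run:
```python
from h import *
st(); W=cloud(cam('top')); held(W,.627,-.132)
f=cam('wrist'); pip(f,(.433,-.409),.09); go([.433,-.409,.06],91.3)
```

```text
35.7 [ 0.4277 -0.3916  0.1764] yawY 89.5 w 0.584 g 0.0 F [ 1.3 -0.1  0.5] j6 -2.43
rear 47 [[0.5627, -0.1392, 0.0605], [0.5745, -0.1315, 0.0653], [0.5816, -0.1244, 0.0698]]
front 69 [[0.6729, -0.1393, 0.0603], [0.6879, -0.1325, 0.0649], [0.7104, -0.1252, 0.0702]]
grip 139 [[0.6096, -0.1423, 0.0665], [0.6266, -0.1308, 0.0716], [0.6445, -0.1208, 0.0751]]
pip rect [ 444. -411.] [150.  22.] fityaw 1.5 grip [ 433.7 -411.3] [99. 22.] 1.6 n 4822
go [-0.42 -1.59 11.67] rz -0.034
```

send_rows --steps '[{"translation":[-0.5,-1.9,2],"delta_rot":[0,0,-0.035],"jaw":5},{"translation":[-0.5,-1.9,6],"delta_rot":[0,0,-0.035],"jaw":5},{"translation":[-0.5,-1.9,10],"delta_rot":[0,0,-0.035],"jaw":5},{"translation":[-0.5,-1.9,11.6],"delta_rot":[0,0,-0.035],"jaw":5},{"translation":[-0.5,-1.9,11.6],"delta_rot":[0,0,-0.035],"jaw":5},{"translation":[-0.5,-1.9,11.6],"delta_rot":[0,0,-0.035],"jaw":5},{"translation":[-0.5,-1.9,11.6],"delta_rot":[0,0,-0.035],"jaw":5},{"translation":[-0.5,-1.9,11.6],"delta_rot":[0,0,-0.035],"jaw":5}]'

```text
time: 36.6
tool_pos: [0.4363, -0.4102, 0.0629]
tool_rot: [0.001, -0.014, 1.0, -0.002]
contact_force: [-0.1, 0.5, 0.4]
gripper_width: 0.588
grasp_force: 0.0
```

Run:
```python
from h import *
st(); go([.4337,-.4112,.018],91.5)
```

```text
36.6 [ 0.4363 -0.4102  0.0629] yawY 91.6 w 0.588 g 0.0 F [-0.1  0.5  0.4] j6 -2.48
go [ 0.28 -0.08  4.49] rz 0.002
```

send_rows --steps '[{"translation":[0.2,-0.1,2],"delta_rot":[0,0,0],"jaw":5},{"translation":[0.2,-0.1,4.4],"delta_rot":[0,0,0],"jaw":5},{"translation":[0.2,-0.1,4.4],"delta_rot":[0,0,0],"jaw":5},{"translation":[0.2,-0.1,4.4],"delta_rot":[0,0,0],"jaw":3.5},{"translation":[0.2,-0.1,4.4],"delta_rot":[0,0,0],"jaw":2.5},{"translation":[0.2,-0.1,4.4],"delta_rot":[0,0,0],"jaw":1},{"translation":[0.2,-0.1,4.4],"delta_rot":[0,0,0],"jaw":1},{"translation":[0.2,-0.1,4.4],"delta_rot":[0,0,0],"jaw":1}]'

```text
time: 37.4
tool_pos: [0.4342, -0.4113, 0.0186]
tool_rot: [0.001, -0.014, 1.0, -0.001]
contact_force: [-0.2, 0.1, 7.1]
gripper_width: 0.24
grasp_force: 61.9
```

send_rows --steps '[{"translation":[0,0,0],"delta_rot":[0,0,0],"jaw":1},{"translation":[0,0,-1],"delta_rot":[0,0,0],"jaw":1},{"translation":[0,0,-4],"delta_rot":[0,0,0],"jaw":1},{"translation":[0,0,-8],"delta_rot":[0,0,0],"jaw":1},{"translation":[0,0,-12],"delta_rot":[0,0,0],"jaw":1},{"translation":[0,0,-16],"delta_rot":[0,0,0],"jaw":1},{"translation":[0,0,-16],"delta_rot":[0,0,0],"jaw":1},{"translation":[0,0,-16],"delta_rot":[0,0,0],"jaw":1}]'

```text
time: 38.2
tool_pos: [0.4335, -0.4104, 0.178]
tool_rot: [0.001, -0.014, 1.0, -0.001]
contact_force: [0.1, 0.1, -0.9]
gripper_width: 0.242
grasp_force: 61.0
```

Run:
```python
from h import *
st(); go([.627,-.278,.18],89.6)
```

```text
38.2 [ 0.4335 -0.4104  0.178 ] yawY 91.6 w 0.242 g 61.0 F [ 0.1  0.1 -0.9] j6 -2.48
go [-19.72  12.69  -0.2 ] rz 0.035
```

send_rows --steps '[{"translation":[0,4.5,0],"delta_rot":[0,0,0.035],"jaw":1},{"translation":[-1,9,0],"delta_rot":[0,0,0.035],"jaw":1},{"translation":[-4,12,0],"delta_rot":[0,0,0.035],"jaw":1},{"translation":[-8,12.7,0],"delta_rot":[0,0,0.035],"jaw":1},{"translation":[-12.5,12.7,0],"delta_rot":[0,0,0.035],"jaw":1},{"translation":[-17,12.7,0],"delta_rot":[0,0,0.035],"jaw":1},{"translation":[-19.7,12.7,0],"delta_rot":[0,0,0.035],"jaw":1},{"translation":[-19.7,12.7,0],"delta_rot":[0,0,0.035],"jaw":1}]'

```text
time: 39.0
tool_pos: [0.6278, -0.2762, 0.1728]
tool_rot: [-0.002, 0.002, 1.0, 0.001]
contact_force: [-0.3, 0.2, -1.1]
gripper_width: 0.24
grasp_force: 61.0
```

send_rows --steps '[{"translation":[0,0,3],"delta_rot":[0,0,0],"jaw":1},{"translation":[0,0,6],"delta_rot":[0,0,0],"jaw":1},{"translation":[0,0,8],"delta_rot":[0,0,0],"jaw":1},{"translation":[0,0,9],"delta_rot":[0,0,0],"jaw":1},{"translation":[0,0,9],"delta_rot":[0,0,0],"jaw":1},{"translation":[0,0,9],"delta_rot":[0,0,0],"jaw":1},{"translation":[0,0,9],"delta_rot":[0,0,0],"jaw":1},{"translation":[0,0,9],"delta_rot":[0,0,0],"jaw":1}]'

```text
time: 39.8
tool_pos: [0.6273, -0.2781, 0.0882]
tool_rot: [0.001, 0.003, 1.0, -0.001]
contact_force: [-0.5, 0.8, -1.0]
gripper_width: 0.239
grasp_force: 61.0
```

Run:
```python
from h import *
st(); go([.627,-.278,.068],89.6)
W=cloud(cam('wrist'));z=W[...,2]
q=W[(z>.07)&(z<.1)&(W[...,0]<.61)&(abs(W[...,1]+.278)<.016)]; print('held rear',np.nanpercentile(q,[1,50,99],axis=0).round(4))
m=(z>.076)&(z<.086)&(W[...,0]>.58)&(W[...,0]<.605)&(abs(W[...,1]+.227)<.025); print('leaf',np.nanpercentile(W[m],[2,98],axis=0).round(4))
```

```text
39.8 [ 0.6273 -0.2781  0.0882] yawY 89.6 w 0.239 g 61.0 F [-0.5  0.8 -1. ] j6 -2.09
go [0.04 0.01 2.02] rz 0.0
held rear [[ 0.5626 -0.2877  0.0782]
 [ 0.5888 -0.2777  0.0873]
 [ 0.6096 -0.2682  0.0919]]
leaf [[ 0.587  -0.2423  0.0779]
 [ 0.5969 -0.2146  0.0837]]
```

send_rows --steps '[{"translation":[0,0,1],"delta_rot":[0,0,0],"jaw":1},{"translation":[0,0,2],"delta_rot":[0,0,0],"jaw":1},{"translation":[0,0,2],"delta_rot":[0,0,0],"jaw":1},{"translation":[0,1,2],"delta_rot":[0,0,0],"jaw":1},{"translation":[0,2,2],"delta_rot":[0,0,0],"jaw":1},{"translation":[0,3,2],"delta_rot":[0,0,0],"jaw":1},{"translation":[0,3.4,2],"delta_rot":[0,0,0],"jaw":1},{"translation":[0,3.8,2],"delta_rot":[0,0,0],"jaw":1}]'

```text
time: 40.65
tool_pos: [0.6272, -0.2416, 0.0675]
tool_rot: [0.001, 0.003, 1.0, -0.004]
contact_force: [0.1, -10.0, -2.3]
gripper_width: 0.243
grasp_force: 60.8
```

send_rows --steps '[{"translation":[0,0.3,0],"delta_rot":[0,0,0],"jaw":1},{"translation":[0,0.6,0],"delta_rot":[0,0,0],"jaw":1},{"translation":[0,0.8,0],"delta_rot":[0,0,0],"jaw":1},{"translation":[0,1,0],"delta_rot":[0,0,0],"jaw":1},{"translation":[0,1.2,0],"delta_rot":[0,0,0],"jaw":1},{"translation":[0,1.2,0],"delta_rot":[0,0,0],"jaw":1},{"translation":[0,1.2,0],"delta_rot":[0,0,0],"jaw":1},{"translation":[0,1.2,0],"delta_rot":[0,0,0],"jaw":1}]'

```text
time: 41.45
tool_pos: [0.6274, -0.2319, 0.0677]
tool_rot: [0.001, 0.003, 1.0, -0.005]
contact_force: [0.7, -15.0, -3.2]
gripper_width: 0.24
grasp_force: 60.8
```

Run:
```python
from h import *
st()
```

```text
41.45 [ 0.6274 -0.2319  0.0677] yawY 89.6 w 0.24 g 60.8 F [  0.7 -15.   -3.2] j6 -2.02
```

Home. Release, lift, and retreat; then check everything.

send_rows --steps '[{"translation":[0,0.2,0],"delta_rot":[0,0,0],"jaw":1},{"translation":[0,-0.4,0],"delta_rot":[0,0,0],"jaw":1},{"translation":[0,-0.4,0],"delta_rot":[0,0,0],"jaw":3.5},{"translation":[0,-0.4,0],"delta_rot":[0,0,0],"jaw":5},{"translation":[0,-0.4,0],"delta_rot":[0,0,0],"jaw":5},{"translation":[0,-0.4,0],"delta_rot":[0,0,0],"jaw":5},{"translation":[0,-0.4,-4],"delta_rot":[0,0,0],"jaw":5},{"translation":[0,-0.4,-8],"delta_rot":[0,0,0],"jaw":5}]'

```text
time: 42.25
tool_pos: [0.6255, -0.2304, 0.1449]
tool_rot: [-0.002, 0.003, 1.0, 0.001]
contact_force: [0.8, -1.0, 0.3]
gripper_width: 0.583
grasp_force: 0.0
```

send_rows --steps '[{"translation":[1,0,-6],"delta_rot":[0,0,0],"jaw":5},{"translation":[4,0,-8],"delta_rot":[0,0,0],"jaw":5},{"translation":[8,0,-8],"delta_rot":[0,0,0],"jaw":5},{"translation":[12,0,-8],"delta_rot":[0,0,0],"jaw":5},{"translation":[16,0,-8],"delta_rot":[0,0,0],"jaw":5},{"translation":[18,0,-8],"delta_rot":[0,0,0],"jaw":5},{"translation":[18,0,-8],"delta_rot":[0,0,0],"jaw":5},{"translation":[18,0,-8],"delta_rot":[0,0,0],"jaw":5}]'

```text
time: 43.05
tool_pos: [0.4472, -0.2302, 0.2266]
tool_rot: [0.001, 0.003, 1.0, -0.0]
contact_force: [1.3, -0.0, -0.3]
gripper_width: 0.587
grasp_force: 0.0
```

Run:
```python
from h import *
st(); t=cam('top'); W=cloud(t)
for y in(-.232,-.132,.068): held(W,.627,y)
s=cam('scene'); cv2.imwrite('pics/end.png',np.hstack([cv2.resize(t['pixels'][120:320,80:500],(420,400)),cv2.resize(s['pixels'][130:380,100:600],(380,400))]))
```

```text
43.05 [ 0.4472 -0.2302  0.2266] yawY 89.6 w 0.587 g 0.0 F [ 1.3 -0.  -0.3] j6 -2.19
rear 52 [[0.5615, -0.2391, 0.0597], [0.5736, -0.2308, 0.0654], [0.5813, -0.2225, 0.0705]]
front 61 [[0.6728, -0.2385, 0.0597], [0.6864, -0.2316, 0.0645], [0.7083, -0.2258, 0.0701]]
grip 142 [[0.6093, -0.2426, 0.067], [0.6266, -0.2306, 0.0709], [0.6441, -0.2206, 0.0752]]
rear 46 [[0.5627, -0.1373, 0.0593], [0.5741, -0.1314, 0.0651], [0.5817, -0.1244, 0.0719]]
front 68 [[0.6729, -0.1396, 0.0591], [0.6857, -0.1316, 0.0655], [0.7111, -0.1254, 0.0708]]
grip 135 [[0.6099, -0.1426, 0.0657], [0.6272, -0.1309, 0.0713], [0.6445, -0.1209, 0.0755]]
rear 41 [[0.5632, 0.0606, 0.0611], [0.5754, 0.0681, 0.0653], [0.5809, 0.0771, 0.0697]]
front 69 [[0.6734, 0.0614, 0.0607], [0.6892, 0.0676, 0.0648], [0.7128, 0.0748, 0.0712]]
grip 137 [[0.6098, 0.0575, 0.0596], [0.626, 0.068, 0.0714], [0.6433, 0.0782, 0.0746]]
```

View pics/end.png

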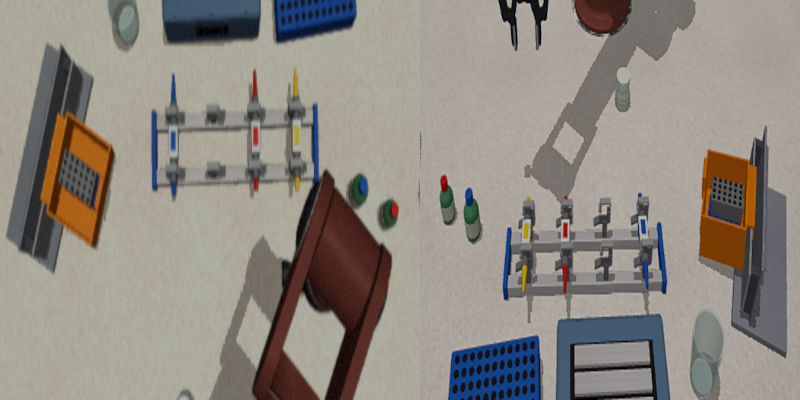

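The picture shows all three pipettes clipped, at about (173,140), (255,135) and (297,135) in the left half. The bin is hung with the boxes stacked in it, and both bottles are standing.

```bash
python3 -c "
from plant import *
print(job_done())"
```

```text
the job is handed in; nothing more can be done
None
```

I handed the job in at about 43 s of the 210 s limit; no verdict was returned. The last images show the bin hung on the rail with both tip boxes in it, the blue, red and yellow pipettes (green was absent) home in their clips, and both bottles standing.

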